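Put the connector cleaning sticks back in the kit drawer

TASK

Put every cleaning stick that is standing in the desk stand away in the open kit drawer: push each one down into an empty vial, of those not already taken, until its grip rests on the rim, and leave the sticks already there in theirs. When all are in, push the drawer home until its catch snaps. Do not disturb the router, the mug or the mouse.

Things in the scene. Friction and masses are not known exactly. Their poses are not given: they have to be found in the camera images.
- stick0: cleaning stick, standing at the start in a hole of the stand on the desk. White round shaft, 8 mm thick, rounded tip, 76 mm long; above it a black round grip 16 mm thick, 32 mm tall, whose flat underside (collar) cannot pass a stand hole or vial mouth. 25 g. Origin: end of the tip; z along the stick, tip to grip. May be absent (None).
- stick1: cleaning stick, standing at the start in a hole of the stand on the desk. White round shaft, 8 mm thick, rounded tip, 76 mm long; above it a black round grip 16 mm thick, 32 mm tall, whose flat underside (collar) cannot pass a stand hole or vial mouth. 25 g. Origin: end of the tip; z along the stick, tip to grip. May be absent (None).
- stick2: cleaning stick, standing at the start in a hole of the stand on the desk. White round shaft, 8 mm thick, rounded tip, 76 mm long; above it a black round grip 16 mm thick, 32 mm tall, whose flat underside (collar) cannot pass a stand hole or vial mouth. 25 g. Origin: end of the tip; z along the stick, tip to grip. May be absent (None).
- stick3: cleaning stick, standing at the start in a hole of the stand on the desk. White round shaft, 8 mm thick, rounded tip, 76 mm long; above it a black round grip 16 mm thick, 32 mm tall, whose flat underside (collar) cannot pass a stand hole or vial mouth. 25 g. Origin: end of the tip; z along the stick, tip to grip. May be absent (None).
- stick4: cleaning stick, standing at the start in a hole of the stand on the desk. White round shaft, 8 mm thick, rounded tip, 76 mm long; above it a black round grip 16 mm thick, 32 mm tall, whose flat underside (collar) cannot pass a stand hole or vial mouth. 25 g. Origin: end of the tip; z along the stick, tip to grip. May be absent (None).
- stick5: cleaning stick, standing at the start in a hole of the stand on the desk. White round shaft, 8 mm thick, rounded tip, 76 mm long; above it a black round grip 16 mm thick, 32 mm tall, whose flat underside (collar) cannot pass a stand hole or vial mouth. 25 g. Origin: end of the tip; z along the stick, tip to grip. May be absent (None).
- stored0: cleaning stick, if present, already put away at the start in vial0. White round shaft, 8 mm thick, rounded tip, 76 mm long; above it a black round grip 16 mm thick, 32 mm tall, whose flat underside (collar) cannot pass a stand hole or vial mouth. 25 g. Origin: end of the tip; z along the stick, tip to grip. May be absent (None).
- stored1: cleaning stick, if present, already put away at the start in vial2. White round shaft, 8 mm thick, rounded tip, 76 mm long; above it a black round grip 16 mm thick, 32 mm tall, whose flat underside (collar) cannot pass a stand hole or vial mouth. 25 g. Origin: end of the tip; z along the stick, tip to grip. May be absent (None).
- stored2: cleaning stick, if present, already put away at the start in vial3. White round shaft, 8 mm thick, rounded tip, 76 mm long; above it a black round grip 16 mm thick, 32 mm tall, whose flat underside (collar) cannot pass a stand hole or vial mouth. 25 g. Origin: end of the tip; z along the stick, tip to grip. May be absent (None).
- stored3: cleaning stick, if present, already put away at the start in vial6. White round shaft, 8 mm thick, rounded tip, 76 mm long; above it a black round grip 16 mm thick, 32 mm tall, whose flat underside (collar) cannot pass a stand hole or vial mouth. 25 g. Origin: end of the tip; z along the stick, tip to grip. May be absent (None).
- stand: loose aluminium desk stand, 0.6 kg: a plate 220 x 40 x 8 mm, its top 88 mm above the desk, on a foot 220 x 60 mm. Six holes 11 mm wide in a row along its x axis, 36 mm apart, evenly about its centre; a stick hangs in a hole with its collar flat on the plate. It may get knocked aside. Origin: centre of the underside; z up, x along the row.
- vial0 (a point): centre of the mouth of vial 0 (of 0 to 7, in a row along the drawer's y, 36 mm apart, vial0 at the -y end), 112 mm above the desk. White, round, fixed upright in the drawer; 19 mm wide outside, about 12 mm inside, 78 mm deep. With a stick fully in, the collar rests on the rim and the stick's origin is 76 mm below here. x points into the cabinet (the way the drawer closes), y along the row, z up.
- vial1 (a point): centre of the mouth of vial 1 (of 0 to 7, in a row along the drawer's y, 36 mm apart, vial0 at the -y end), 112 mm above the desk. White, round, fixed upright in the drawer; 19 mm wide outside, about 12 mm inside, 78 mm deep. With a stick fully in, the collar rests on the rim and the stick's origin is 76 mm below here. x points into the cabinet (the way the drawer closes), y along the row, z up.
- vial2 (a point): centre of the mouth of vial 2 (of 0 to 7, in a row along the drawer's y, 36 mm apart, vial0 at the -y end), 112 mm above the desk. White, round, fixed upright in the drawer; 19 mm wide outside, about 12 mm inside, 78 mm deep. With a stick fully in, the collar rests on the rim and the stick's origin is 76 mm below here. x points into the cabinet (the way the drawer closes), y along the row, z up.
- vial3 (a point): centre of the mouth of vial 3 (of 0 to 7, in a row along the drawer's y, 36 mm apart, vial0 at the -y end), 112 mm above the desk. White, round, fixed upright in the drawer; 19 mm wide outside, about 12 mm inside, 78 mm deep. With a stick fully in, the collar rests on the rim and the stick's origin is 76 mm below here. x points into the cabinet (the way the drawer closes), y along the row, z up.
- vial4 (a point): centre of the mouth of vial 4 (of 0 to 7, in a row along the drawer's y, 36 mm apart, vial0 at the -y end), 112 mm above the desk. White, round, fixed upright in the drawer; 19 mm wide outside, about 12 mm inside, 78 mm deep. With a stick fully in, the collar rests on the rim and the stick's origin is 76 mm below here. x points into the cabinet (the way the drawer closes), y along the row, z up.
- vial5 (a point): centre of the mouth of vial 5 (of 0 to 7, in a row along the drawer's y, 36 mm apart, vial0 at the -y end), 112 mm above the desk. White, round, fixed upright in the drawer; 19 mm wide outside, about 12 mm inside, 78 mm deep. With a stick fully in, the collar rests on the rim and the stick's origin is 76 mm below here. x points into the cabinet (the way the drawer closes), y along the row, z up.
- vial6 (a point): centre of the mouth of vial 6 (of 0 to 7, in a row along the drawer's y, 36 mm apart, vial0 at the -y end), 112 mm above the desk. White, round, fixed upright in the drawer; 19 mm wide outside, about 12 mm inside, 78 mm deep. With a stick fully in, the collar rests on the rim and the stick's origin is 76 mm below here. x points into the cabinet (the way the drawer closes), y along the row, z up.
- vial7 (a point): centre of the mouth of vial 7 (of 0 to 7, in a row along the drawer's y, 36 mm apart, vial0 at the -y end), 112 mm above the desk. White, round, fixed upright in the drawer; 19 mm wide outside, about 12 mm inside, 78 mm deep. With a stick fully in, the collar rests on the rim and the stick's origin is 76 mm below here. x points into the cabinet (the way the drawer closes), y along the row, z up.
- drawer_front (a point): middle of the outer (robot-side) face of the drawer's front panel, 24 mm below its upper edge. Panel 336 mm wide, 14 mm thick, 14 to 164 mm above the desk; vial axes are 67 mm behind its inner face. A bar handle 110 mm long stands 35 mm off it, 55 mm above the desk. x points into the cabinet (the way the drawer closes).
- drawer (a joint): how far the drawer is open (m): 0 home, 0.15 fully open. About 1 N of friction; over the last 12 mm a spring catch resists with about 5 N; pushed past it (about 5 mm open) the drawer snaps home, short of it it springs back. The fixed white cabinet is 336 wide, 220 deep, 166 mm tall; a stick more than about 9 mm proud of its vial would strike its top as the drawer closes.
- router: black network router 130 x 200 x 33 mm with two upright antennas, 168 mm tall; a bystander. Origin: centre of the underside
- mug: white mug 80 mm wide, 95 mm tall; a bystander. Origin: centre of the underside
- mouse: grey computer mouse 105 x 60 x 32 mm; a bystander. Origin: centre of the underside

How it is judged:
By the outcome, as a careful person would: the job done as asked, in the order asked, and still so for the second after the job is handed in, with the robot touching nothing.
Of stick0, stick1, stick2, stick3, stick4, stick5 only 4 to 6 are there at a start; the rules pass over those that are not, and their reading is None.
Of stored0, stored1, stored2, stored3 only 1 to 2 are there at a start; the rules pass over those that are not, and their reading is None.
At some moment in a run one of stand may be knocked a few centimetres aside while the robot is not near it.
It also fails if it takes over 210 s, if anything falls off the work surface, if the arm or the gripper's body presses on something with over 40 N, if the wrist force passes 120 N, or if a joint passes its speed limit or range.

ROBOT

A 6-joint arm with a two-finger parallel gripper is mounted at the origin on the work surface. World frame = base frame: x ahead of the robot, y to its left, z up, the work surface at z = 0. Lengths are in m, angles in degrees, forces in N, time in s.
With the tool pointing down it reaches from about 0.35 to 0.875 m from the base axis. Payload 4.2 kg.
Tool frame: the origin (TCP) lies midway between the tips of the shut fingers; the grasp point (between the pads) lies 19 mm behind it (r.grasp_offset is the distance from the TCP to the grasp point, in m); z points along the fingers, y is the direction in which the jaws open and shut (so a half turn about z gives the same grasp; the last joint's range is limited). The gripper opens to 87 mm and grips with 3 to 60 N. Pads are 19 mm wide; open, the fingers measure 117 mm over their backs; the gripper's body (75 mm by 190 mm) begins 51 mm behind the grasp point.
Start: joints at [-49.641, 22.042, 0.453, 0, -68.411, -14.817], TCP at [0.269, -0.564, 0.223] pointing down, gripper open.
Joint ranges: [-179.83, 179.83], [-69.29, 118.12], [-61.27, 80.66], [-181.25, 117.63], [-171.15, -9.14], [-177.46, 177.46]. Speed limits (degrees/s): [159.86, 159.86, 180, 180, 180, 180].

INTERFACE

Orientations are given as a 3x3 rotation matrix whose columns are the frame's x, y, z axes.
In Python, from station import r gives the robot as it stands.
- The arm moves only by the shell command python3 -m crank 'ROWS'. ROWS is JSON, a list of rows, each a list of 3 entries, a list of its own where there are three numbers: the closure, from -1 (fully open) to 1 (shut), so that 0 is half open, then the shift along the tool's x, y, z as a fraction of full scale, then the turn, a rotation vector about the tool's x, y, z as a fraction of full scale. In form: [[fingers, [dx, dy, dz], [wx, wy, wz]], ...]. A call has 1 to 8 rows; each row shifts and turns the commanded pose from where the row before left it, along the tool's axes as they then stand; what a row does not reach is not made up. Full scale, the value 1, is 100 mm for a shift and 45 degrees for a turn. A row lasts 1/10 s, in which the tool goes at most 50 mm and 8.59 degrees, less where a joint would pass 70% of its speed; a pose out of reach is approached as far as the arm can. A call with a number of a shift or a turn outside -1 to 1 is refused whole. A call with a gripper value outside its range is refused whole. The fingers move at their own pace and stop on an object; the grip force is fixed at half the most. Time passes only in rows, so rows that do not move let the fingers close. It gives the time, the measured TCP pose, the force and the opening at its end, in the units of the state.
- r.sense(): the state, without advancing time (a new reading comes with each control period).
- r.capture(name): name is "side" or "top" or "wrist"; returns a dict with "img" (400x640x3 uint8, blue, green, red), "fx", "fy", "cx", "cy" (pixels), "dist" ([k1, k2, p1, p2, k3] as OpenCV has them; the pictures are not rectified), "R" (3x3) and "t" (3): a world point X has camera coordinates R X + t. Camera axes: x right, y down, z forward; pixel columns grow to the right and rows downward; lengths in m; the calibration is good to about 2 mm. A picture is of the moment at which its call begins. There is no depth.
- r.finish_job(): hands the job in, once; it reports no verdict.
The state is a dict: "time_s": time; "joints": joint angles; "joint_velocities": joint speeds; "effort": joint torques, N m; "tcp_pos": TCP position; "ee_rot": TCP orientation; "wrist_force": force on the tool from outside, world axes, zero at the start; "moment": the same for the moment, N m; "gripper_width": opening from 0.0 (shut) to 1.0 (fully open).
Only numpy, scipy, OpenCV 4.12 (cv2) and the standard library are available. Lean on these libraries where they do the work, as an engineer would, in place of code of your own. Each camera call takes 0.05 s, during which the arm holds its last target.

## Working session

There is one attempt and no reset: what is moved stays moved. The work goes in short steps, Python scripts to look and compute and a shell command to move; the robot and the scene stay as the last step left them, time stands still between calls to the robot, and variables do not carry over. Pictures are saved under pics/ and viewed, and the job is handed in when it is done.

```bash
ls; mkdir -p pics
python3 - <<'E'
from station import r
import cv2,json,numpy as np
s=r.sense(); print(s)
for n in("side","top","wrist"):
    c=r.capture(n); cv2.imwrite(f"pics/{n}0.png",c["img"]); print(n,c["fx"],c["fy"],c["cx"],c["cy"],c["dist"],np.round(c["R"],3).tolist(),np.round(c["t"],3).tolist(), 'pos',(-np.array(c["R"]).T@np.array(c["t"])).round(3))
E
```

```text
pics
{'time_s': 0.0, 'joints': array([-4.96416956e+01,  2.20890075e+01,  3.79358689e-01, -3.11836091e-02,
       -6.84118172e+01, -1.48162746e+01]), 'joint_velocities': array([-0.01975436,  0.02371838,  0.01582906, -0.04269772, -0.08529   ,
        0.05657583]), 'effort': array([-9.75754278e-05, -3.90663636e+01,  1.87398738e+01,  4.21966374e+00,
        1.09333318e-02, -1.91198114e-04]), 'tcp_pos': array([ 0.26923816, -0.56335146,  0.22146953]), 'ee_rot': array([[-9.02355766e-01, -4.30990832e-01, -9.87155972e-04],
       [-4.30991960e-01,  9.02353675e-01,  1.94312504e-03],
       [ 5.32947432e-05,  2.17884637e-03, -9.99997625e-01]]), 'wrist_force': array([ 0.49567034,  0.18337235, -0.08330076]), 'moment': array([ 0.0726211 , -0.01413546,  0.0179426 ]), 'gripper_width': 0.9993003965970345}
side 387.00527315272024 387.00527315272024 317.3682302292839 207.53385783619714 [-0.02272727  0.          0.          0.          0.        ] [[0.765, -0.644, 0.01], [-0.32, -0.393, -0.862], [0.559, 0.656, -0.507]] [-0.365, 0.323, 0.597] pos [ 0.049 -0.499  0.585]
top 462.9626074246919 462.9626074246919 328.44615091022104 196.89766351749978 [-0.06640528  0.          0.          0.          0.        ] [[0.003, -1.0, -0.0], [-0.995, -0.003, -0.102], [0.102, 0.001, -0.995]] [0.105, 0.581, 1.427] pos [0.432 0.106 1.479]
wrist 330.17051838610894 330.17051838610894 321.49208709868094 199.84395424693264 [-0.04525178  0.          0.          0.          0.        ] [[-0.431, 0.903, 0.002], [0.874, 0.416, 0.251], [0.226, 0.11, -0.968]] [0.623, -0.03, 0.39] pos [ 0.206 -0.593  0.384]
```

View pics/side0.png

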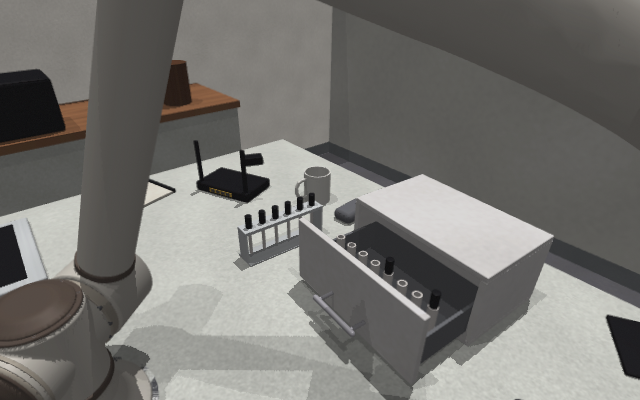

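View pics/top0.png

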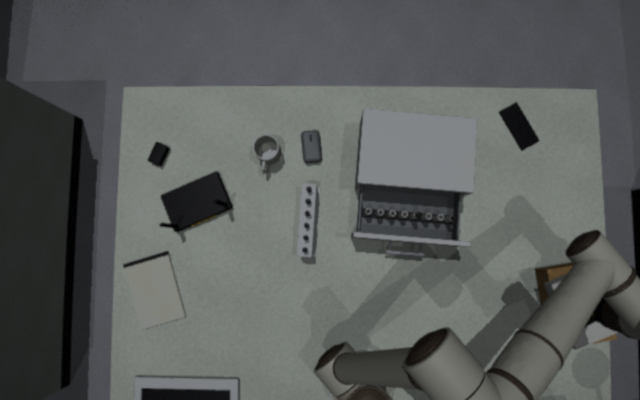

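View pics/wrist0.png

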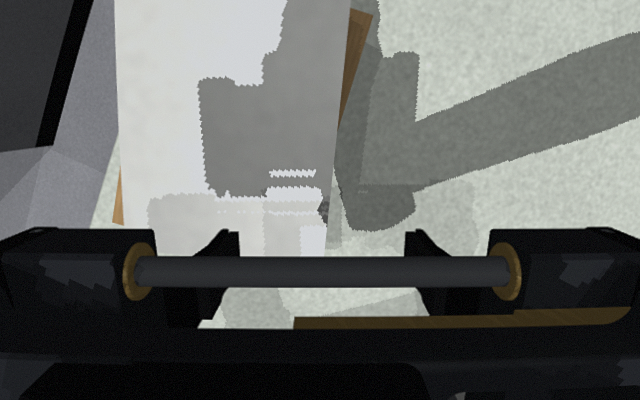

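The side view shows 6 sticks in the stand (248,221 to 311,200), stored sticks at (435,300) = vial0 and (389,265) = vial3. The top view shows the stand near (308,220) and the drawer row near y=213. Next, enlarged crops.

```bash
cat > h.py <<'E'
import numpy as np,cv2
from station import r
def K(c): return np.array([[c["fx"],0,c["cx"]],[0,c["fy"],c["cy"]],[0,0,1.]])
def px2w(c,uv,z):
    p=cv2.undistortPoints(np.array(uv,float).reshape(-1,1,2),K(c),np.array(c["dist"],float)).reshape(-1,2)
    R=np.array(c["R"]);C=-R.T@np.array(c["t"])
    d=np.c_[p,np.ones(len(p))]@R
    return C+d*((z-C[2])/d[:,2])[:,None]
def w2px(c,X):
    rv,_=cv2.Rodrigues(np.array(c["R"],float))
    return cv2.projectPoints(np.array(X,float).reshape(-1,1,3),rv,np.array(c["t"],float),K(c),np.array(c["dist"],float))[0].reshape(-1,2)
def crop(c,x0,y0,x1,y1,s,name):
    cv2.imwrite(f"pics/{name}.png",cv2.resize(c["img"][y0:y1,x0:x1],None,fx=s,fy=s,interpolation=cv2.INTER_CUBIC))
E
python3 - <<'E'
from h import *
c=r.capture("top"); crop(c,290,170,390,270,6,"t1"); crop(c,345,180,480,265,5.9,"t2")
c=r.capture("side"); crop(c,230,185,345,270,6.9,"s1"); crop(c,295,210,455,330,5,"s2")
E
ls pics
```

```text
s1.png
s2.png
side0.png
t1.png
t2.png
top0.png
wrist0.png
```

View pics/t1.png

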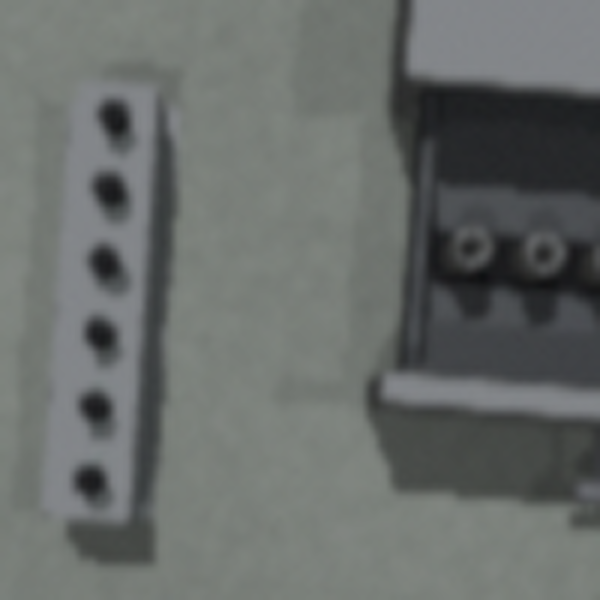

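View pics/t2.png

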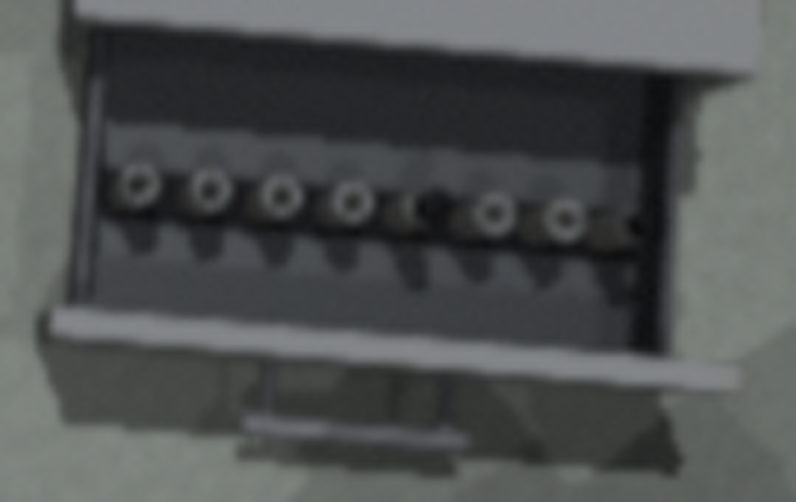

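View pics/s1.png

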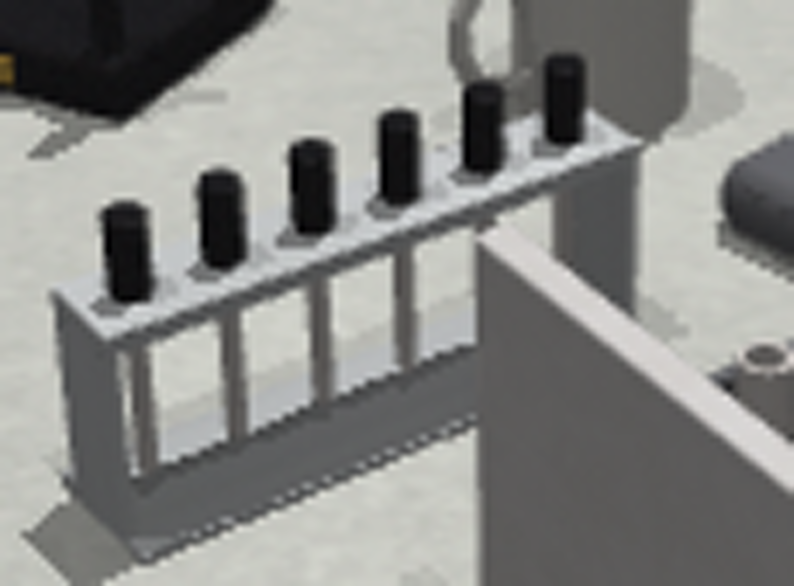

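View pics/s2.png

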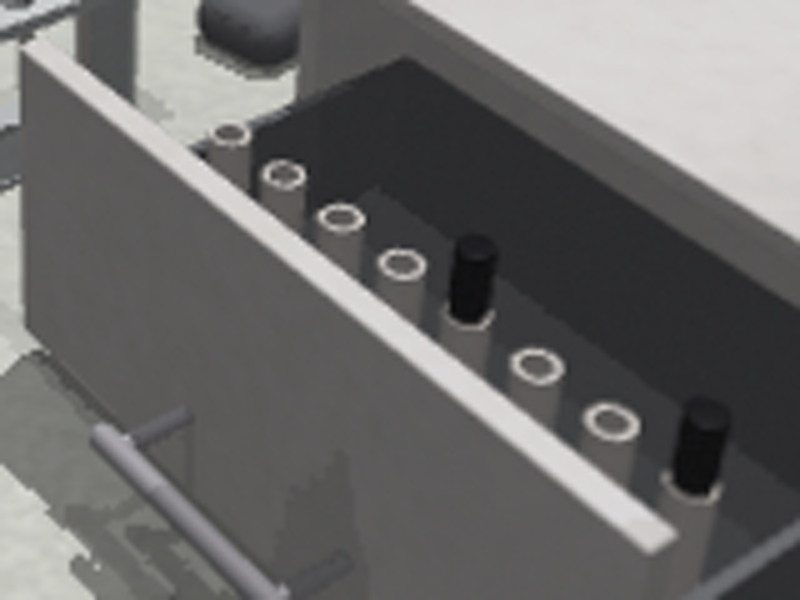

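Run:
```python
from h import *
def f(p,s,o): return (np.array(p,float)+.5)/s-.5+np.array(o)
t=r.capture("top");s=r.capture("side")
gt=f([(110,113),(107,185),(102,258),(98,330),(93,402),(87,475)],6,(290,170))
gs=f([(565,62),(484,90),(399,118),(312,147),(221,178),(125,210)],6.9,(230,185))
vt=f([(139,184),(209,189),(281,196),(353,202),(494,213),(565,220)],5.9,(345,180))
vs=f([(230,134),(284,175),(341,218),(402,264),(537,366),(611,422)],5,(295,210))
def fit(P,idx):
    # line with 36mm pitch: fit centre & angle
    P=P[:,:2];k=(np.array(idx)-np.mean(idx))
    d=(k[:,None]*(P-P.mean(0))).sum(0)/(k**2).sum()
    u=d/np.linalg.norm(d); 
    return P.mean(0),np.linalg.norm(d),np.degrees(np.arctan2(u[1],u[0])), u
for n,c,g in(("top",t,gt),("side",s,gs)):
    P=px2w(c,g,.12);print(n,P.round(4)[:,:2].tolist());print(fit(P,range(6)))
for n,c,g in(("top",t,vt),("side",s,vs)):
    P=px2w(c,g,.112);print(n,P.round(4)[:,:2].tolist());print(fit(P,[7,6,5,4,2,1]))
```

```text
top [[0.5963, 0.1678], [0.5607, 0.169], [0.5248, 0.1712], [0.4895, 0.1729], [0.4544, 0.175], [0.4189, 0.1777]]
(array([0.50742168, 0.17226866]), np.float64(0.03552457971389274), np.float64(176.8182945450883), array([-0.99845854,  0.0555027 ]))
side [[0.5952, 0.1648], [0.5593, 0.1668], [0.5236, 0.1696], [0.4883, 0.1722], [0.4525, 0.1744], [0.4165, 0.177]]
(array([0.50587909, 0.17079779]), np.float64(0.03577402486693591), np.float64(176.03179182455546), array([-0.9976026 ,  0.06920294]))
top [[0.5313, -0.0106], [0.5288, -0.0457], [0.5254, -0.0819], [0.5225, -0.1181], [0.5171, -0.1892], [0.5137, -0.2251]]
(array([ 0.52313593, -0.1117766 ]), np.float64(0.03590382296443579), np.float64(85.32940689877788), array([0.08142698, 0.99667931]))
side [[0.5308, -0.0122], [0.5277, -0.0482], [0.5249, -0.0839], [0.522, -0.1197], [0.5161, -0.1914], [0.5132, -0.2269]]
(array([ 0.52244135, -0.11370684]), np.float64(0.03591168781451177), np.float64(85.33059637985716), array([0.08140629, 0.996681  ]))
```

```bash
cat >> h.py <<'E'
def plan(x,y,z,yaw):
    s=r.sense();R=s["ee_rot"];p=s["tcp_pos"]
    cy=np.degrees(np.arctan2(R[1,0],R[0,0]));d=(yaw-cy+180)%360-180
    w=np.radians(yaw);Rt=np.array([[np.cos(w),np.sin(w),0],[np.sin(w),-np.cos(w),0],[0,0,-1]])
    dp=np.array([x,y,z])-p
    print("t",round(s["time_s"],1),"tcp",p.round(4),"yaw",round(cy,2),"tilt(tool xy of -z)",(R.T@[0,0,-1]).round(4)[:2],"j",s["joints"].round(0),"F",s["wrist_force"].round(1),"w",round(s["gripper_width"],3))
    print("  turn wz total",round(-d/45,3)," shift now",(R.T@dp/.1).round(3)," shift after turn",(Rt.T@dp/.1).round(3))
VU=np.array([.0814,.9967]);VM=np.array([.5228,-.1127])
def vial(k): return VM+(k-25/6)*.036*VU
SM=np.array([.5066,.1715]);SU=np.array([-.9980,.0624])
def stick(i): return SM+(i-2.5)*.036*SU   # 0 far .. 5 near
E
python3 -m crank '[[-1,[0,0,-0.1],[0,0,-0.19]],[-1,[0,0,-0.1],[0,0,-0.19]],[-1,[0,0,0],[0,0,-0.19]],[-1,[0,0,0],[0,0,-0.19]],[-1,[0,0,0],[0,0,-0.19]],[-1,[0,0,0],[0,0,-0.19]],[-1,[0,0,0],[0,0,-0.19]],[-1,[0,0,0],[0,0,-0.19]]]'
python3 -m crank '[[-1,[0,0,0],[0,0,-0.19]],[-1,[0,0,0],[0,0,-0.19]],[-1,[0,0,0],[0,0,-0.19]],[-1,[0,0,0],[0,0,-0.19]],[-1,[0,0,0],[0,0,-0.19]],[-1,[0,0,0],[0,0,-0.19]],[-1,[0,0,0],[0,0,-0.19]],[-1,[0,0,0],[0,0,-0.19]]]'
python3 -c "
from h import *
print(stick(5),stick(0));plan(*stick(5),.23,-3.4)"
```

```text
time_s: 1.15
tcp_pos: [0.2695, -0.5638, 0.2425]
ee_rot: [[0.075, -0.997, -0.0], [-0.997, -0.075, 0.0], [-0.0, 0.0, -1.0]]
wrist_force: [0.4, 0.4, 0.0]
gripper_width: 1.003
time_s: 1.95
tcp_pos: [0.2695, -0.5638, 0.2425]
ee_rot: [[0.955, -0.297, -0.0], [-0.297, -0.955, 0.0], [-0.0, -0.0, -1.0]]
wrist_force: [0.1, 0.6, 0.2]
gripper_width: 1.002
[0.41678  0.177116] [0.59642  0.165884]
t 1.9 tcp [ 0.2695 -0.5638  0.2425] yaw -17.31 tilt(tool xy of -z) [0.0001 0.0002] j [-50.  21.   2.  -0. -71. 122.] F [0.1 0.6 0.2] w 1.002
  turn wz total -0.309  shift now [-0.798 -7.512  0.126]  shift after turn [ 1.031 -7.484  0.125]
```

```bash
python3 -m crank '[[-1,[0,0,0],[0,0,-0.155]],[-1,[0,0,0],[0,0,-0.154]],[-1,[0.3,-0.4,0],[0,0,0]],[-1,[0.3,-0.4,0],[0,0,0]],[-1,[0.3,-0.4,0],[0,0,0]],[-1,[0.13,-0.45,0],[0,0,0]],[-1,[0,-0.45,0],[0,0,0]],[-1,[0,-0.45,0],[0,0,0]]]'
python3 -m crank '[[-1,[0,-0.45,0],[0,0,0]],[-1,[0,-0.45,0],[0,0,0]],[-1,[0,-0.45,0],[0,0,0]],[-1,[0,-0.45,0],[0,0,0]],[-1,[0,-0.45,0],[0,0,0]],[-1,[0,-0.45,0],[0,0,0]],[-1,[0,-0.45,0],[0,0,0]],[-1,[0,-0.45,0],[0,0,0]]]'
python3 -c "
from h import *
plan(*stick(5),.23,-3.4)
c=r.capture('wrist');cv2.imwrite('pics/w1.png',c['img']); print(w2px(c,[list(stick(i))+[.12] for i in range(6)]).round(0).tolist())"
```

```text
time_s: 2.75
tcp_pos: [0.3893, -0.3144, 0.2423]
ee_rot: [[0.998, -0.065, -0.0], [-0.065, -0.998, 0.0], [-0.0, -0.0, -1.0]]
wrist_force: [0.3, 1.2, -0.2]
gripper_width: 0.994
time_s: 3.55
tcp_pos: [0.4122, 0.0449, 0.243]
ee_rot: [[0.998, -0.065, 0.001], [-0.065, -0.998, 0.001], [0.001, -0.001, -1.0]]
wrist_force: [1.4, 0.0, 0.1]
gripper_width: 0.998
t 3.5 tcp [0.4122 0.0449 0.243 ] yaw -3.74 tilt(tool xy of -z) [-0.0012  0.0007] j [ 29.  -0. -25.   0. -65.  57.] F [1.4 0.  0.1] w 0.998
  turn wz total -0.007  shift now [-0.041 -1.322  0.131]  shift after turn [-0.033 -1.323  0.13 ]
[[152.0, -27.0], [156.0, 22.0], [161.0, 69.0], [165.0, 114.0], [170.0, 156.0], [175.0, 196.0]]
```

View pics/w1.png

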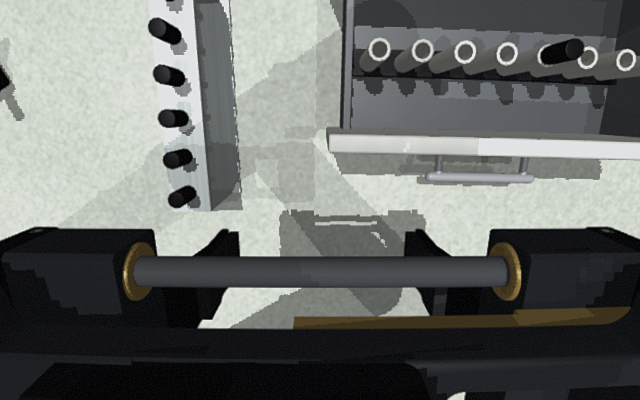

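```bash
python3 -c "
from h import *
c=r.capture('wrist'); print(w2px(c,[list(stick(i))+[.12] for i in range(6)]).round(1).tolist());print(w2px(c,[list(vial(i))+[.112] for i in range(8)]).round(1).tolist())
crop(c,140,10,220,220,3.8,'w2a');crop(c,340,20,640,80,2.6,'w2b');plan(*stick(5),.23,-3.4)"
```

```text
[[159.7, -26.1], [163.7, 22.9], [167.8, 69.9], [172.1, 114.6], [176.3, 156.9], [180.5, 196.9]]
[[668.7, 62.7], [632.1, 59.9], [593.9, 57.3], [554.4, 55.0], [513.7, 52.9], [472.0, 51.0], [429.5, 49.3], [386.5, 47.8]]
t 3.6 tcp [0.4131 0.0471 0.2429] yaw -3.35 tilt(tool xy of -z) [-0.0015  0.0012] j [ 29.  -0. -25.  -0. -65.  58.] F [-0.  -0.6 -0.5] w 1.0
  turn wz total 0.001  shift now [-0.039 -1.3    0.131]  shift after turn [-0.04  -1.3    0.129]
```

View pics/w2a.png

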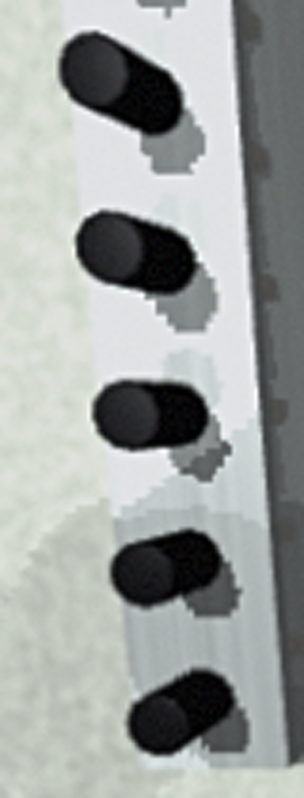

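View pics/w2b.png

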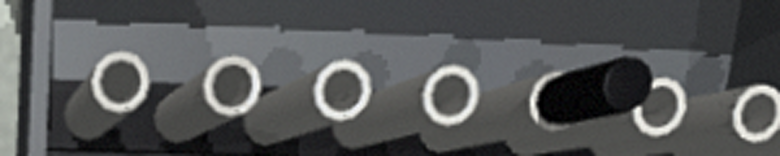

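The wrist view shows the grips and rims all about 3.5 px (3 mm) nearer in x than predicted, equally for stand and vials. I take half of it (-1.5 mm in x) and check with a stick in hand.

```bash
sed -i 's/^VU=/B=np.array([-.0015,0]);VU=/; s/return VM+/return B+VM+/; s/return SM+/return B+SM+/' h.py
python3 -m crank '[[-1,[0,-0.4,0],[0,0,0]],[-1,[-0.05,-0.4,0],[0,0,0]],[-1,[0,-0.4,0.1],[0,0,0]],[-1,[0,-0.1,0.2],[0,0,0]],[-1,[0,0,0.3],[0,0,0]],[-1,[0,0,0],[0,0,0]],[-1,[0,0,0],[0,0,0]]]'
python3 -c "
from h import *
plan(*stick(5),.093,-3.4)
c=r.capture('wrist'); print(w2px(c,[list(stick(i))+[.12] for i in range(6)]).round(1).tolist())
cv2.imwrite('pics/w3.png',c['img'])
c=r.capture('side');crop(c,200,150,340,270,5,'s3')"
```

```text
time_s: 4.35
tcp_pos: [0.4163, 0.1726, 0.183]
ee_rot: [[0.998, -0.066, -0.0], [-0.066, -0.998, -0.001], [0.0, 0.001, -1.0]]
wrist_force: [-0.1, 0.7, -0.0]
gripper_width: 1.003
t 4.3 tcp [0.4163 0.1726 0.183 ] yaw -3.76 tilt(tool xy of -z) [-0.0001 -0.001 ] j [ 43.   7. -26.   0. -57.  43.] F [-0.1  0.7 -0. ] w 1.003
  turn wz total -0.008  shift now [-0.014 -0.045  0.9  ]  shift after turn [-0.013 -0.044  0.9  ]
[[313.1, -77.2], [313.6, -11.8], [314.1, 50.2], [314.6, 108.4], [315.0, 162.6], [315.5, 212.8]]
```

View pics/w3.png

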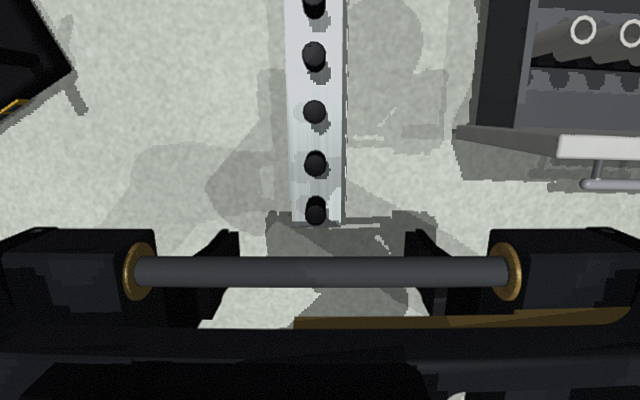

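View pics/s3.png

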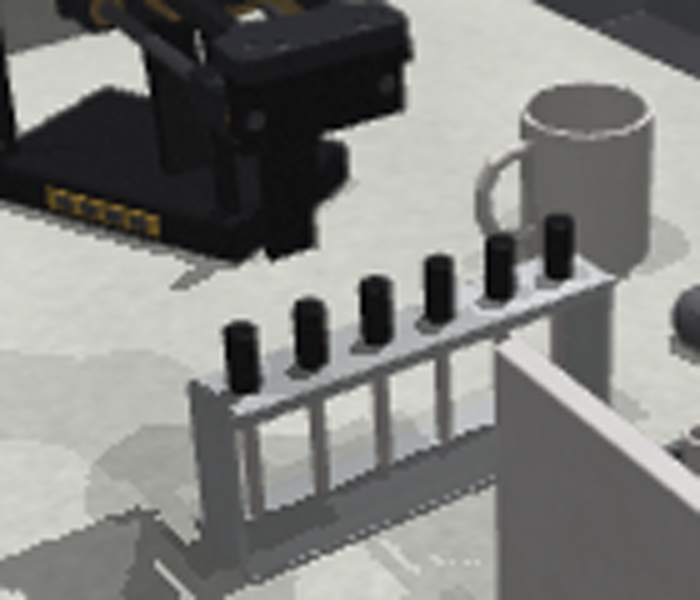

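```bash
python3 -m crank '[[-1,[-0.01,-0.04,0.2],[0,0,0]],[-1,[0,0,0.2],[0,0,0]],[-1,[0,0,0.2],[0,0,0]],[-1,[0,0,0.2],[0,0,0]],[-1,[0,0,0.1],[0,0,0]],[-1,[0,0,0],[0,0,0]],[-1,[0,0,0],[0,0,0]]]'
python3 -c "
from h import *
plan(*stick(5),.093,-3.4)"
python3 -m crank '[[1,[0,0,0],[0,0,0]],[1,[0,0,0],[0,0,0]],[1,[0,0,0],[0,0,0]],[1,[0,0,0],[0,0,0]],[1,[0,0,0],[0,0,0]],[1,[0,0,0],[0,0,0]],[1,[0,0,0],[0,0,0]],[1,[0,0,0],[0,0,0]]]'
python3 -c "
from h import *
plan(*stick(5),.093,-3.4)
c=r.capture('wrist');cv2.imwrite('pics/w4.png',c['img'])"
```

```text
time_s: 5.15
tcp_pos: [0.4162, 0.1776, 0.0936]
ee_rot: [[0.998, -0.065, 0.002], [-0.065, -0.998, 0.001], [0.002, -0.001, -1.0]]
wrist_force: [-0.5, 0.5, 0.1]
gripper_width: 1.002
t 5.2 tcp [0.4162 0.1776 0.0936] yaw -3.75 tilt(tool xy of -z) [-0.0017  0.0013] j [ 44.  14. -33.   0. -43.  42.] F [-0.5  0.5  0.1] w 1.002
  turn wz total -0.008  shift now [-0.009  0.005  0.006]  shift after turn [-0.009  0.005  0.006]
time_s: 5.95
tcp_pos: [0.4153, 0.1772, 0.0925]
ee_rot: [[0.998, -0.065, -0.0], [-0.065, -0.998, -0.0], [-0.0, 0.0, -1.0]]
wrist_force: [-0.0, 0.2, -0.6]
gripper_width: 0.356
t 6.0 tcp [0.4153 0.1772 0.0925] yaw -3.75 tilt(tool xy of -z) [ 0.0001 -0.0001] j [ 44.  14. -33.   0. -43.  42.] F [-0.   0.2 -0.6] w 0.356
  turn wz total -0.008  shift now [-0.     0.    -0.005]  shift after turn [-0.     0.    -0.005]
```

View pics/w4.png

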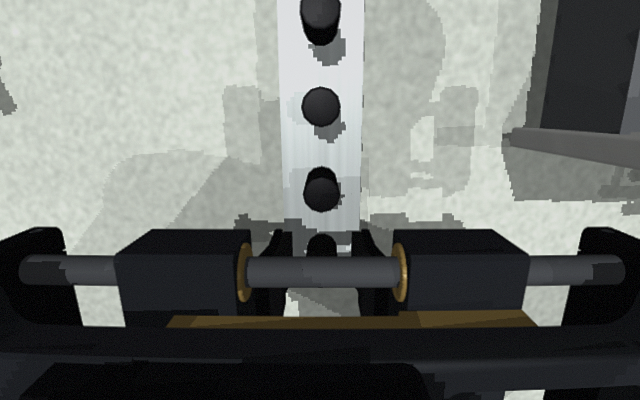

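```bash
python3 -m crank '[[1,[0,0,0],[0,0,0]],[1,[0,0,0],[0,0,0]],[1,[0,0,0],[0,0,0]],[1,[0,0,0],[0,0,0]],[1,[0,0,0],[0,0,0]]]'
python3 -m crank '[[1,[0,0,-0.1],[0,0,0]],[1,[0,0,-0.2],[0,0,0]],[1,[0,0,-0.3],[0,0,0]],[1,[0,0,-0.3],[0,0,0]],[1,[0,0,-0.3],[0,0,0]],[1,[0,0,-0.3],[0,0,0]],[1,[0,0,-0.3],[0,0,0]]]'
python3 -c "
from h import *
plan(*vial(7),.27,-94.7)
c=r.capture('side');crop(c,180,100,340,220,5,'s4')"
```

```text
time_s: 6.5
tcp_pos: [0.4153, 0.1771, 0.0925]
ee_rot: [[0.998, -0.065, -0.0], [-0.065, -0.998, -0.0], [-0.0, 0.0, -1.0]]
wrist_force: [0.1, 0.2, 0.1]
gripper_width: 0.172
time_s: 7.2
tcp_pos: [0.415, 0.1769, 0.2747]
ee_rot: [[0.998, -0.065, 0.001], [-0.065, -0.998, 0.001], [0.001, -0.001, -1.0]]
wrist_force: [0.6, -0.3, -0.2]
gripper_width: 0.178
t 7.2 tcp [0.415  0.1769 0.2747] yaw -3.75 tilt(tool xy of -z) [-0.0007  0.0008] j [ 44.   3. -17.   0. -70.  42.] F [ 0.6 -0.3 -0.2] w 0.178
  turn wz total 2.021  shift now [1.266 1.8   0.047]  shift after turn [ 1.779 -1.296  0.047]
```

View pics/s4.png

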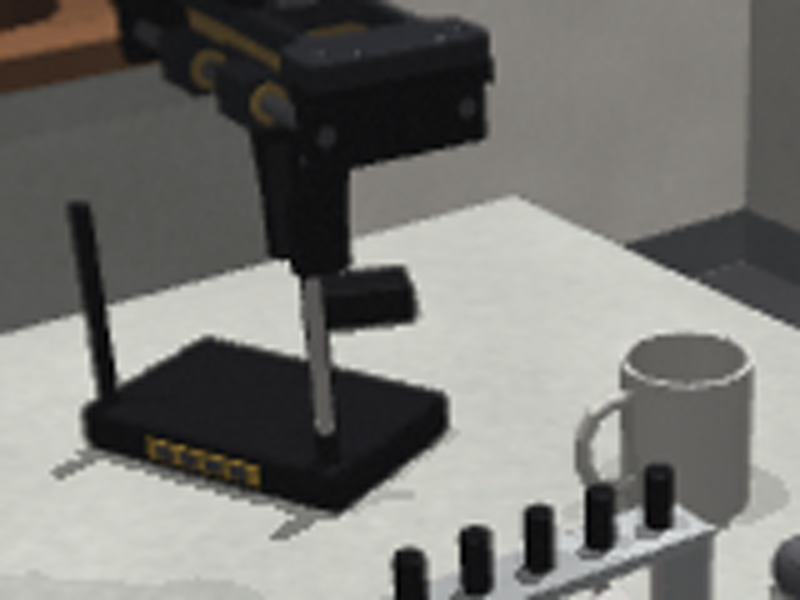

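```bash
cat >> h.py <<'E'
def tip(c,X=None):
    s=r.sense();p=s["tcp_pos"]-s["ee_rot"]@[0,0,-.0] 
    a=s["ee_rot"][:,2]
    return w2px(c,[p+a*.0805,p+a*.0045]).round(1).tolist()
E
python3 -c "
from h import *
c=r.capture('side');print(tip(c))"
python3 -m crank '[[1,[0,0,0],[0,0,0.19]],[1,[0,0,0],[0,0,0.19]],[1,[0,0,0],[0,0,0.19]],[1,[0,0,0],[0,0,0.19]],[1,[0,0,0],[0,0,0.19]],[1,[0,0,0],[0,0,0.19]],[1,[0,0,0],[0,0,0.19]],[1,[0,0,0],[0,0,0.19]]]'
python3 -m crank '[[1,[0,0,0],[0,0,0.17]],[1,[0,0,0],[0,0,0.17]],[1,[0,0,0],[0,0,0.16]],[1,[0.4,-0.3,0],[0,0,0]],[1,[0.4,-0.3,0],[0,0,0]],[1,[0.4,-0.3,0],[0,0,0]],[1,[0.4,-0.3,0],[0,0,0]],[1,[0.17,-0.1,0],[0,0,0]]]'
python3 -m crank '[[1,[0,0,0],[0,0,0]],[1,[0,0,0],[0,0,0]]]'
python3 -c "
from h import *
plan(*vial(7),.215,-94.7)
c=r.capture('side');crop(c,290,130,450,250,5,'s5');print(tip(c))
c=r.capture('top');crop(c,330,150,450,240,6.5,'t5');print(tip(c))
"
```

```text
[[245.0, 184.4], [241.8, 152.1]]
time_s: 8.1
tcp_pos: [0.4149, 0.1769, 0.2725]
ee_rot: [[0.301, -0.954, -0.001], [-0.954, -0.301, -0.0], [0.0, 0.001, -1.0]]
wrist_force: [0.7, 0.4, -0.8]
gripper_width: 0.171
time_s: 8.9
tcp_pos: [0.5317, -0.0129, 0.2719]
ee_rot: [[-0.085, -0.996, -0.001], [-0.996, 0.085, -0.001], [0.001, 0.001, -1.0]]
wrist_force: [-0.6, 0.7, -0.3]
gripper_width: 0.175
time_s: 9.1
tcp_pos: [0.5301, -0.0101, 0.2721]
ee_rot: [[-0.082, -0.997, -0.001], [-0.997, 0.082, 0.0], [-0.0, 0.001, -1.0]]
wrist_force: [1.0, -0.2, -0.3]
gripper_width: 0.176
t 9.1 tcp [ 0.5301 -0.0101  0.2721] yaw -94.72 tilt(tool xy of -z) [ 0.     -0.0011] j [ 16.  11.  -8.  -0. -71. -21.] F [ 1.  -0.2 -0.3] w 0.176
  turn wz total -0.0  shift now [0.01  0.003 0.571]  shift after turn [0.01  0.004 0.571]
[[341.0, 203.7], [342.6, 169.7]]
[[370.0, 209.2], [372.6, 207.0]]
```

View pics/s5.png

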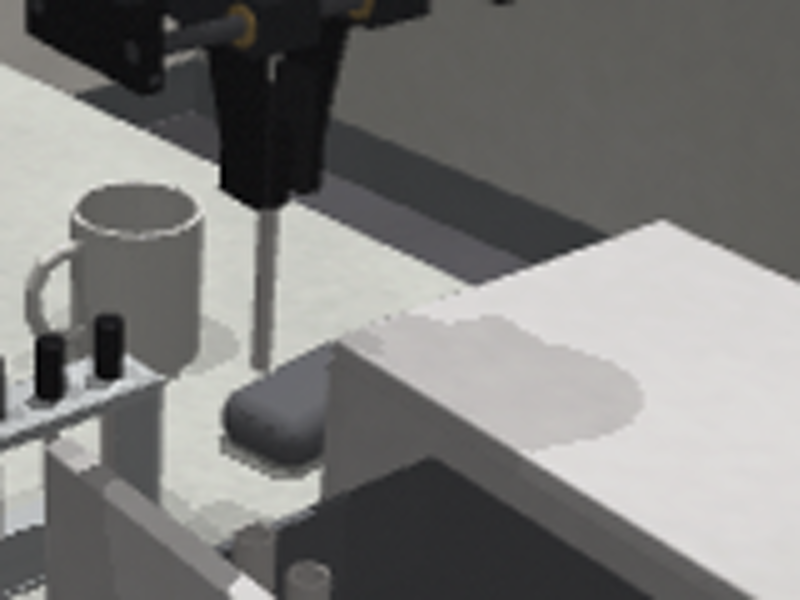

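View pics/t5.png

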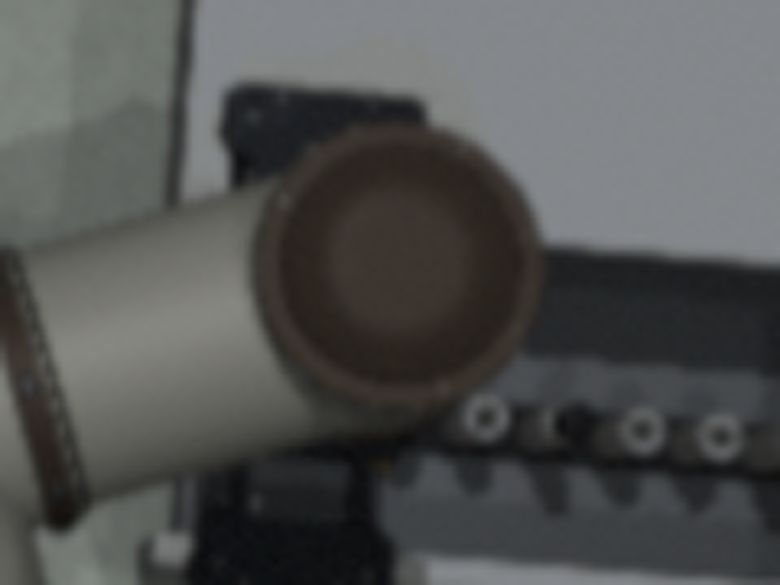

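```bash
python3 -m crank '[[1,[0.01,0,0.2],[0,0,0]],[1,[0,0,0.2],[0,0,0]],[1,[0,0,0.25],[0,0,0]],[1,[0,0,0],[0,0,0]],[1,[0,0,0],[0,0,0]]]'
python3 -c "
from h import *
plan(*vial(7),.1,-94.7)
c=r.capture('side');crop(c,310,180,390,240,10,'s6');print(tip(c));print(w2px(c,[list(vial(i))+[.112] for i in (6,7)]))
c=r.capture('wrist');cv2.imwrite('pics/w6.png',c['img']);print(tip(c));print(w2px(c,[list(vial(i))+[.112] for i in (6,7)]))
"
```

```text
time_s: 9.7
tcp_pos: [0.5305, -0.01, 0.2083]
ee_rot: [[-0.079, -0.997, 0.0], [-0.997, 0.079, -0.001], [0.0, -0.0, -1.0]]
wrist_force: [-0.0, -0.6, 0.1]
gripper_width: 0.168
t 9.7 tcp [ 0.5305 -0.01    0.2083] yaw -94.54 tilt(tool xy of -z) [-0.0005  0.0004] j [ 16.  13. -14.   0. -62. -21.] F [-0.  -0.6  0.1] w 0.168
  turn wz total 0.004  shift now [0.01  0.008 1.083]  shift after turn [0.011 0.008 1.083]
[[340.4, 229.5], [341.9, 198.2]]
[[350.58993566 244.50431788]
 [339.83959393 236.36342303]]
[[318.9, 206.5], [318.1, 244.6]]
[[321.42388914 155.30126286]
 [321.35988953 199.67499474]]
```

View pics/s6.png

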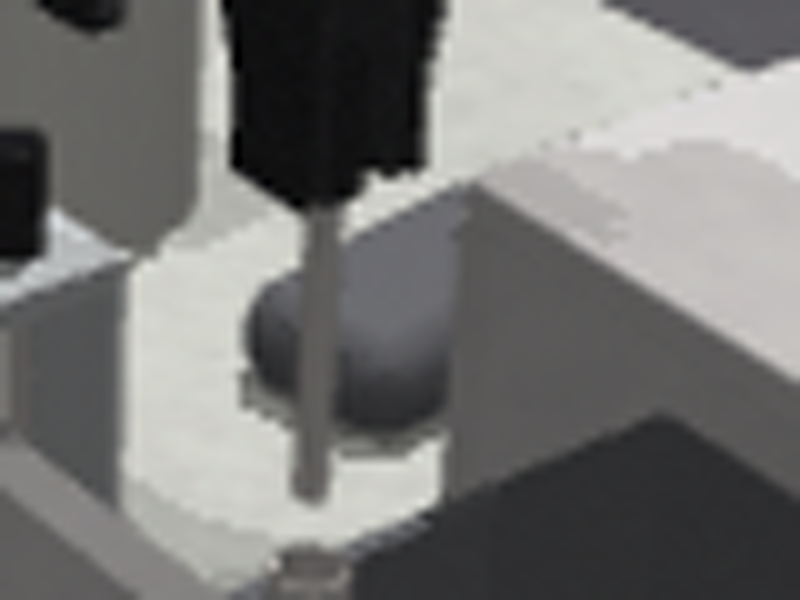

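View pics/w6.png

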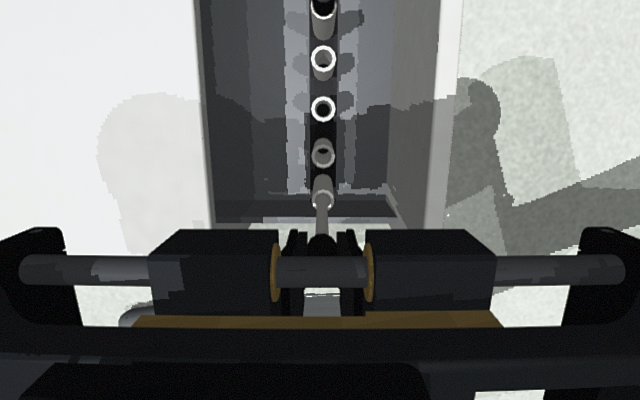

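```bash
python3 -c "
from h import *
c=r.capture('wrist');crop(c,280,80,370,260,4,'w6b')
c=r.capture('side');crop(c,320,215,370,250,16,'s6b')
"
```

```text
(no output)
```

View pics/w6b.png

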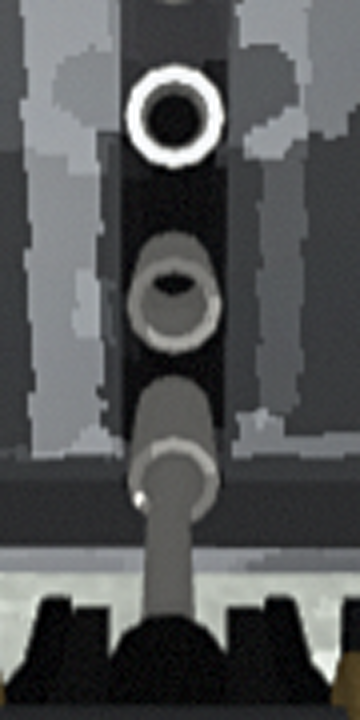

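View pics/s6b.png

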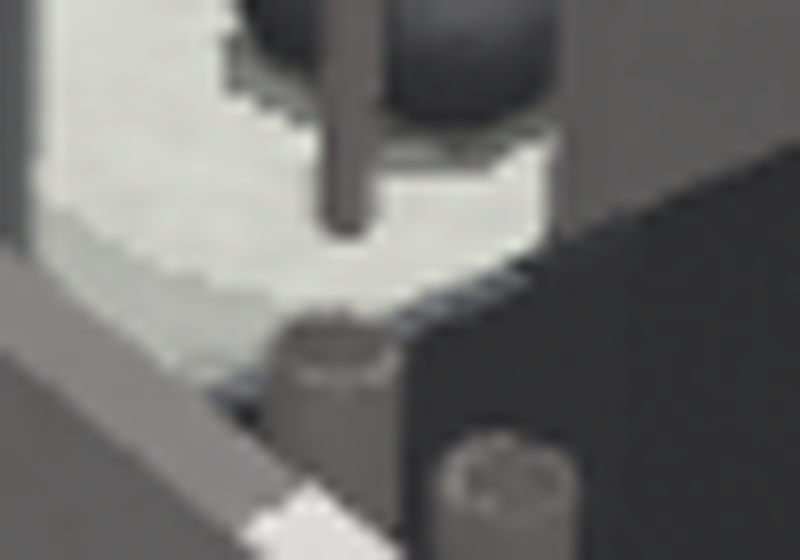

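```bash
python3 -m crank '[[1,[0,0,0.15],[0,0,0]],[1,[0,0,0.1],[0,0,0]],[1,[0,0,0.05],[0,0,0]],[1,[0,0,0],[0,0,0]]]'
python3 -c "
from h import *
plan(*vial(7),.1165,-94.7)"
```

```text
time_s: 10.3
tcp_pos: [0.5301, -0.0109, 0.177]
ee_rot: [[-0.081, -0.997, -0.001], [-0.997, 0.081, -0.0], [0.001, 0.001, -1.0]]
wrist_force: [-0.8, 0.1, -0.9]
gripper_width: 0.173
t 10.3 tcp [ 0.5301 -0.0109  0.177 ] yaw -94.66 tilt(tool xy of -z) [-0.0005 -0.0014] j [ 16.  15. -17.  -0. -58. -21.] F [-0.8  0.1 -0.9] w 0.173
  turn wz total 0.001  shift now [0.001 0.004 0.605]  shift after turn [0.001 0.005 0.605]
```

```bash
python3 -m crank '[[1,[0,0,0.15],[0,0,0]],[1,[0,0,0.15],[0,0,0]],[1,[0,0,0.15],[0,0,0]],[1,[0,0,0.1],[0,0,0]],[1,[0,0,0.05],[0,0,0]],[1,[0,0,0],[0,0,0]],[1,[0,0,0],[0,0,0]]]'
python3 -c "
from h import *
plan(*vial(7),.1165,-94.7)
c=r.capture('side');crop(c,310,200,390,260,10,'s7')"
```

```text
time_s: 11.0
tcp_pos: [0.531, -0.0107, 0.1182]
ee_rot: [[-0.081, -0.997, 0.001], [-0.997, 0.081, 0.0], [-0.0, -0.001, -1.0]]
wrist_force: [0.6, -0.2, 0.0]
gripper_width: 0.168
t 11.0 tcp [ 0.531  -0.0107  0.1182] yaw -94.64 tilt(tool xy of -z) [0.0001 0.0012] j [ 16.  19. -21.   0. -50. -21.] F [ 0.6 -0.2  0. ] w 0.168
  turn wz total 0.001  shift now [0.004 0.014 0.017]  shift after turn [0.004 0.014 0.017]
```

View pics/s7.png

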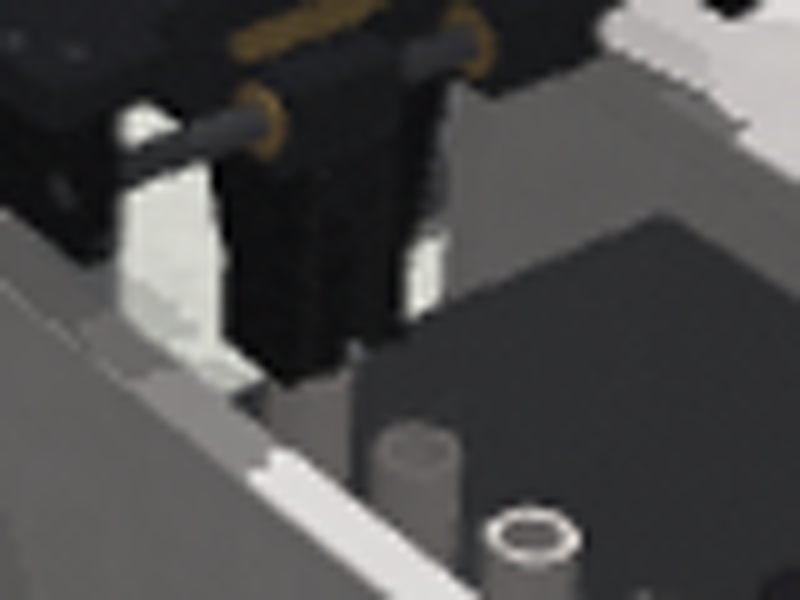

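```bash
python3 -m crank '[[1,[0,0,0.015],[0,0,0]],[1,[0,0,0.01],[0,0,0]],[1,[0,0,0],[0,0,0]]]'
python3 -m crank '[[1,[0,0,0.01],[0,0,0]],[1,[0,0,0],[0,0,0]]]'
```

```text
time_s: 11.35
tcp_pos: [0.5316, -0.0107, 0.1165]
ee_rot: [[-0.08, -0.997, 0.003], [-0.997, 0.08, 0.0], [-0.0, -0.003, -1.0]]
wrist_force: [0.2, 0.5, 4.6]
gripper_width: 0.176
time_s: 11.55
tcp_pos: [0.5324, -0.0108, 0.1164]
ee_rot: [[-0.08, -0.997, 0.005], [-0.997, 0.08, -0.0], [-0.0, -0.005, -1.0]]
wrist_force: [-0.2, -0.2, 8.4]
gripper_width: 0.174
```

```bash
python3 -m crank '[[0.2,[0,0,0],[0,0,0]],[0.2,[0,0,0],[0,0,0]],[0.2,[0,0,0],[0,0,0]],[0.2,[0,0,0],[0,0,0]],[0.2,[0,0,-0.2],[0,0,0]],[0.2,[0,0,-0.3],[0,0,0]],[0.2,[0,0,-0.4],[0,0,0]],[0.2,[0,0,-0.1],[0,0,0]]]'
python3 -c "
from h import *
c=r.capture('side');crop(c,230,185,430,305,4,'s8')
P=stick(4);plan(*P,.205,-3.6)"
```

```text
time_s: 12.35
tcp_pos: [0.5328, -0.0106, 0.2185]
ee_rot: [[-0.08, -0.997, 0.008], [-0.997, 0.08, 0.001], [-0.001, -0.008, -1.0]]
wrist_force: [-1.0, -0.4, -0.1]
gripper_width: 0.401
t 12.4 tcp [ 0.5325 -0.0106  0.2182] yaw -94.62 tilt(tool xy of -z) [0.0017 0.0076] j [ 16.  13. -13.   0. -63. -21.] F [-0.3  0.   1. ] w 0.396
  turn wz total -2.023  shift now [-1.782  0.961  0.128]  shift after turn [-0.928 -1.8    0.132]
```

View pics/s8.png

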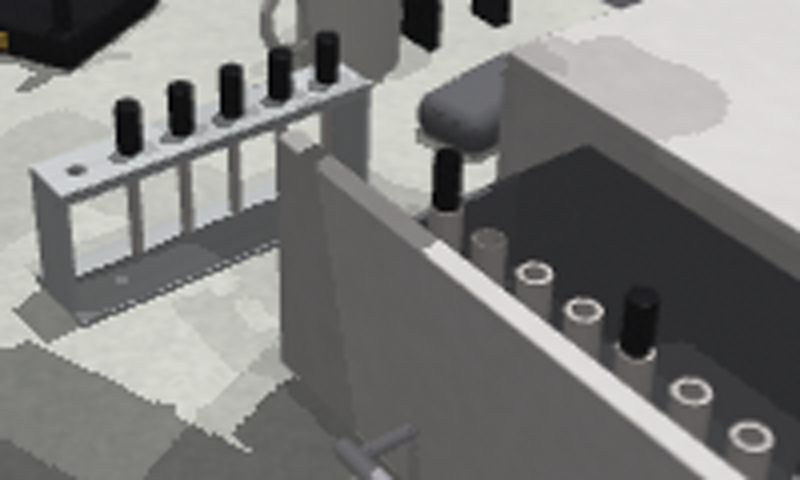

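```bash
cat >> h.py <<'E'
_p=plan
def plan(*a):
    _p(*a); d=r.sense()["ee_rot"].T@[0,0,-1]; print("  tilt fix wx,wy",(np.degrees([-d[1],d[0]])/45).round(3))
E
python3 -m crank '[[0.2,[-0.35,0.19,0],[-0.01,0.002,0]],[0.2,[-0.36,0.19,0],[0,0,0]],[0.2,[-0.36,0.19,0],[0,0,0]],[0.2,[-0.36,0.19,0],[0,0,0]],[0.2,[-0.35,0.2,0],[0,0,0]],[0.2,[0,0,0],[0,0,-0.19]],[0.2,[0,0,0],[0,0,-0.19]],[0.2,[0,0,0],[0,0,-0.19]]]'
python3 -m crank '[[0.2,[0,0,0],[0,0,-0.19]],[0.2,[0,0,0],[0,0,-0.19]],[0.2,[0,0,0],[0,0,-0.19]],[0.2,[0,0,0],[0,0,-0.19]],[0.2,[0,0,0],[0,0,-0.19]],[0.2,[0,0,0],[0,0,-0.165]],[0.2,[0,0,0],[0,0,-0.165]],[0.2,[0,0,0],[0,0,-0.165]]]'
python3 -c "
from h import *
P=stick(4);plan(*P,.093,-3.6)
c=r.capture('wrist');cv2.imwrite('pics/w8.png',c['img']);print(w2px(c,[list(stick(i))+[.12] for i in range(5)]).round(1).tolist())"
```

```text
time_s: 13.2
tcp_pos: [0.4482, 0.1745, 0.2129]
ee_rot: [[0.365, -0.931, -0.01], [-0.931, -0.365, -0.002], [-0.002, 0.011, -1.0]]
wrist_force: [-0.6, -0.2, 0.3]
gripper_width: 0.399
time_s: 14.0
tcp_pos: [0.4484, 0.174, 0.2128]
ee_rot: [[0.998, -0.064, -0.011], [-0.064, -0.998, -0.002], [-0.01, 0.003, -1.0]]
wrist_force: [0.2, 0.8, 0.7]
gripper_width: 0.4
t 14.0 tcp [0.4484 0.174  0.2128] yaw -3.69 tilt(tool xy of -z) [ 0.0105 -0.003 ] j [ 40.   9. -19.  -0. -62.  46.] F [0.2 0.8 0.7] w 0.4
  turn wz total -0.002  shift now [ 0.04  -0.014  1.198]  shift after turn [ 0.028 -0.011  1.198]
  tilt fix wx,wy [0.004 0.013]
[[319.3, -5.0], [319.5, 50.1], [319.7, 101.9], [319.8, 150.5], [320.0, 195.8]]
```

View pics/w8.png

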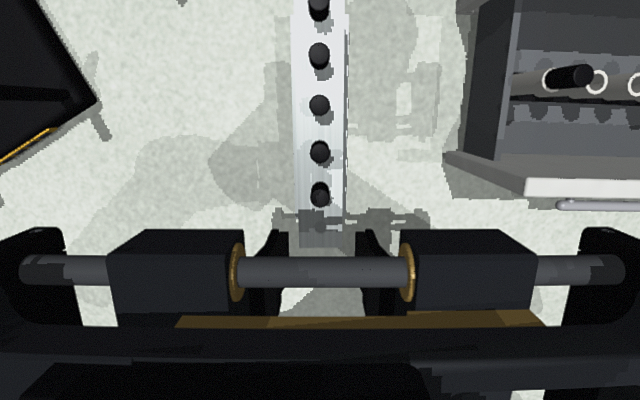

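```bash
python3 -m crank '[[0.2,[0.03,-0.01,0.2],[0.004,0.012,0]],[0.2,[0,0,0.2],[0,0,0]],[0.2,[0,0,0.3],[0,0,0]],[0.2,[0,0,0.2],[0,0,0]],[0.2,[0,0,0],[0,0,0]]]'
python3 -c "
from h import *
P=stick(4);plan(*P,.093,-3.6)"
```

```text
time_s: 14.55
tcp_pos: [0.4497, 0.1735, 0.1208]
ee_rot: [[0.997, -0.072, -0.006], [-0.072, -0.997, -0.003], [-0.005, 0.004, -1.0]]
wrist_force: [-0.4, 0.0, 0.3]
gripper_width: 0.402
t 14.6 tcp [0.4497 0.1735 0.1208] yaw -4.13 tilt(tool xy of -z) [ 0.0055 -0.0039] j [ 40.  15. -27.  -0. -49.  46.] F [-0.4  0.   0.3] w 0.402
  turn wz total -0.012  shift now [ 0.016 -0.016  0.277]  shift after turn [ 0.014 -0.015  0.278]
  tilt fix wx,wy [0.005 0.007]
```

```bash
python3 -m crank '[[0.2,[0.01,-0.015,0.15],[0.003,0.004,-0.01]],[0.2,[0,0,0.12],[0,0,0]],[0.2,[0,0,0],[0,0,0]],[0.2,[0,0,0],[0,0,0]]]'
python3 -c "
from h import *
P=stick(4);plan(*P,.093,-3.6)"
```

```text
time_s: 14.95
tcp_pos: [0.4538, 0.177, 0.0981]
ee_rot: [[0.998, -0.062, 0.006], [-0.062, -0.998, 0.004], [0.005, -0.004, -1.0]]
wrist_force: [-0.5, -0.2, 0.5]
gripper_width: 0.397
t 14.9 tcp [0.4538 0.177  0.0981] yaw -3.55 tilt(tool xy of -z) [-0.0054  0.0042] j [ 40.  16. -29.   0. -45.  46.] F [-0.5 -0.2  0.5] w 0.397
  turn wz total 0.001  shift now [-0.025  0.023  0.05 ]  shift after turn [-0.025  0.023  0.051]
  tilt fix wx,wy [-0.005 -0.007]
```

```bash
python3 -m crank '[[0.2,[0,0,0],[0,0,0]],[0.2,[0,0,0],[0,0,0]],[0.2,[0,0,0],[0,0,0]],[0.2,[0,0,0],[0,0,0]]]'
python3 -c "
from h import *
P=stick(4);plan(*P,.093,-3.6)"
```

```text
time_s: 15.35
tcp_pos: [0.4535, 0.1768, 0.0977]
ee_rot: [[0.998, -0.062, 0.005], [-0.062, -0.998, 0.004], [0.005, -0.004, -1.0]]
wrist_force: [0.8, -0.2, -0.8]
gripper_width: 0.401
t 15.3 tcp [0.4535 0.1768 0.0977] yaw -3.53 tilt(tool xy of -z) [-0.0052  0.0043] j [ 40.  16. -29.   0. -45.  46.] F [ 0.8 -0.2 -0.8] w 0.401
  turn wz total 0.002  shift now [-0.022  0.021  0.047]  shift after turn [-0.022  0.021  0.047]
  tilt fix wx,wy [-0.006 -0.007]
```

```bash
python3 -m crank '[[0.2,[-0.02,0.02,0.03],[-0.006,-0.007,0]],[0.2,[0,0,0],[0,0,0]],[0.2,[0,0,0],[0,0,0]],[0.2,[0,0,0],[0,0,0]]]'
python3 -c "
from h import *
P=stick(4);plan(*P,.093,-3.6)"
```

```text
time_s: 15.75
tcp_pos: [0.4513, 0.1749, 0.0944]
ee_rot: [[0.998, -0.061, -0.001], [-0.061, -0.998, -0.001], [-0.001, 0.001, -1.0]]
wrist_force: [0.1, 0.8, -0.6]
gripper_width: 0.399
t 15.8 tcp [0.4513 0.1749 0.0944] yaw -3.53 tilt(tool xy of -z) [ 0.0008 -0.0008] j [ 40.  17. -29.   0. -45.  46.] F [ 0.1  0.8 -0.6] w 0.399
  turn wz total 0.002  shift now [-0.001  0.     0.014]  shift after turn [-0.001  0.     0.014]
  tilt fix wx,wy [0.001 0.001]
```

```bash
python3 -m crank '[[0.2,[0,0,0.014],[0,0,0]],[1,[0,0,0],[0,0,0]],[1,[0,0,0],[0,0,0]],[1,[0,0,0],[0,0,0]],[1,[0,0,0],[0,0,0]],[1,[0,0,0],[0,0,0]],[1,[0,0,0],[0,0,0]]]'
python3 -m crank '[[1,[0,0,-0.1],[0,0,0]],[1,[0,0,-0.2],[0,0,0]],[1,[0,0,-0.35],[0,0,0]],[1,[0,0,-0.35],[0,0,0]],[1,[0,0,-0.35],[0,0,0]],[1,[0,0,-0.35],[0,0,0]],[1,[0,0,-0.1],[0,0,0.1]],[1,[0,0,0],[0,0,0.19]]]'
python3 -m crank '[[1,[0,0,0],[0,0,0.19]],[1,[0,0,0],[0,0,0.19]],[1,[0,0,0],[0,0,0.19]],[1,[0,0,0],[0,0,0.19]],[1,[0,0,0],[0,0,0.19]],[1,[0,0,0],[0,0,0.19]],[1,[0,0,0],[0,0,0.19]],[1,[0,0,0],[0,0,0.19]]]'
python3 -m crank '[[1,[0,0,0],[0,0,0.19]],[1,[0,0,0],[0,0,0]],[1,[0,0,0],[0,0,0]]]'
python3 -c "
from h import *
plan(*vial(6),.215,-94.7)"
```

```text
time_s: 16.45
tcp_pos: [0.4513, 0.1749, 0.093]
ee_rot: [[0.998, -0.062, -0.001], [-0.062, -0.998, -0.001], [-0.001, 0.001, -1.0]]
wrist_force: [-0.3, -0.6, 0.3]
gripper_width: 0.181
time_s: 17.25
tcp_pos: [0.4523, 0.1756, 0.2765]
ee_rot: [[0.957, -0.29, 0.004], [-0.29, -0.957, 0.003], [0.003, -0.004, -1.0]]
wrist_force: [0.1, -0.9, -0.3]
gripper_width: 0.171
time_s: 18.05
tcp_pos: [0.4513, 0.1749, 0.2737]
ee_rot: [[0.081, -0.997, -0.0], [-0.997, -0.081, -0.0], [0.0, 0.0, -1.0]]
wrist_force: [-0.4, 0.1, -1.0]
gripper_width: 0.175
time_s: 18.35
tcp_pos: [0.4514, 0.1749, 0.2735]
ee_rot: [[-0.058, -0.998, -0.0], [-0.998, 0.058, -0.0], [0.0, 0.0, -1.0]]
wrist_force: [0.8, 0.7, -0.9]
gripper_width: 0.17
t 18.4 tcp [0.4514 0.1749 0.2735] yaw -93.35 tilt(tool xy of -z) [-0.0004 -0.0004] j [ 40.   6. -14.   0. -70. -44.] F [ 0.8  0.7 -0.9] w 0.17
  turn wz total 0.03  shift now [ 2.17  -0.881  0.585]  shift after turn [ 2.149 -0.932  0.585]
  tilt fix wx,wy [ 0. -0.]
```

```bash
sed -i 's/-.0015,0/-.0008,0/' h.py
python3 -m crank '[[1,[0,0,0],[0,0,0.03]],[1,[0.43,-0.186,0],[0,0,0]],[1,[0.43,-0.186,0],[0,0,0]],[1,[0.43,-0.186,0],[0,0,0]],[1,[0.43,-0.186,0],[0,0,0]],[1,[0.43,-0.19,0.2],[0,0,0]],[1,[0,0,0.3],[0,0,0]],[1,[0,0,0],[0,0,0]]]'
python3 -m crank '[[1,[0,0,0],[0,0,0]],[1,[0,0,0],[0,0,0]]]'
python3 -c "
from h import *
plan(*vial(6),.117,-94.7)
c=r.capture('side');crop(c,320,190,400,250,10,'s9');print(tip(c));print(w2px(c,[list(vial(i))+[.112] for i in (6,7)]))
c=r.capture('wrist');crop(c,280,80,370,260,3.3,'w9')
"
```

```text
time_s: 19.15
tcp_pos: [0.5232, -0.0477, 0.2194]
ee_rot: [[-0.088, -0.996, -0.01], [-0.996, 0.088, -0.001], [0.002, 0.01, -1.0]]
wrist_force: [-0.5, 0.3, -1.5]
gripper_width: 0.176
time_s: 19.35
tcp_pos: [0.5268, -0.0454, 0.2253]
ee_rot: [[-0.083, -0.997, 0.002], [-0.997, 0.083, -0.001], [0.001, -0.002, -1.0]]
wrist_force: [-0.4, -0.4, 0.6]
gripper_width: 0.175
t 19.4 tcp [ 0.5268 -0.0454  0.2253] yaw -94.76 tilt(tool xy of -z) [-0.0005  0.0024] j [ 13.  12. -13.   0. -65. -17.] F [-0.4 -0.4  0.6] w 0.175
  turn wz total -0.001  shift now [ 0.014 -0.004  1.083]  shift after turn [ 0.014 -0.007  1.083]
  tilt fix wx,wy [-0.003 -0.001]
[[351.0, 231.0], [353.1, 198.4]]
[[350.83121058 244.37849139]
 [340.07868482 236.24526072]]
```

View pics/s9.png

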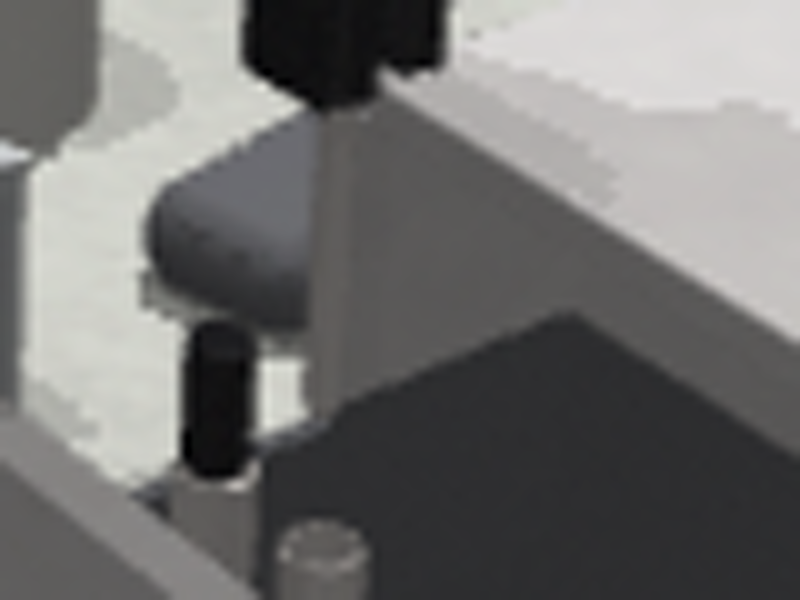

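View pics/w9.png

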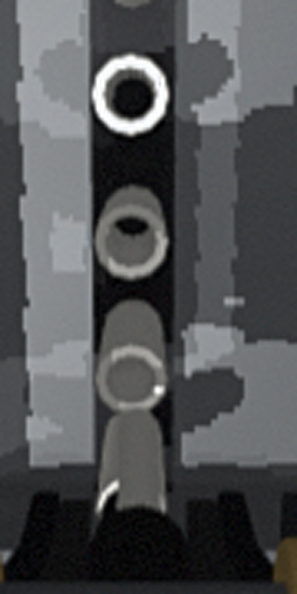

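```bash
python3 -c "
from h import *
c=r.capture('wrist');cv2.imwrite('pics/w9b.png',c['img'][:,160:480].repeat(1,0));print(tip(c));print(w2px(c,[list(vial(i))+[.112] for i in range(8)]).round(0).tolist())
"
```

```text
[[319.5, 206.3], [318.9, 244.2]]
[[318.0, -96.0], [318.0, -42.0], [318.0, 11.0], [318.0, 60.0], [318.0, 108.0], [319.0, 152.0], [319.0, 194.0], [319.0, 234.0]]
```

View pics/w9b.png

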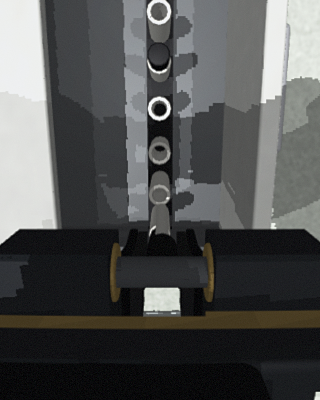

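```bash
python3 -c "
from h import *
c=r.capture('wrist');c['img']=cv2.convertScaleAbs(c['img'],alpha=2.2,beta=-60);crop(c,290,170,350,250,9,'w9c')
"
```

```text
(no output)
```

View pics/w9c.png

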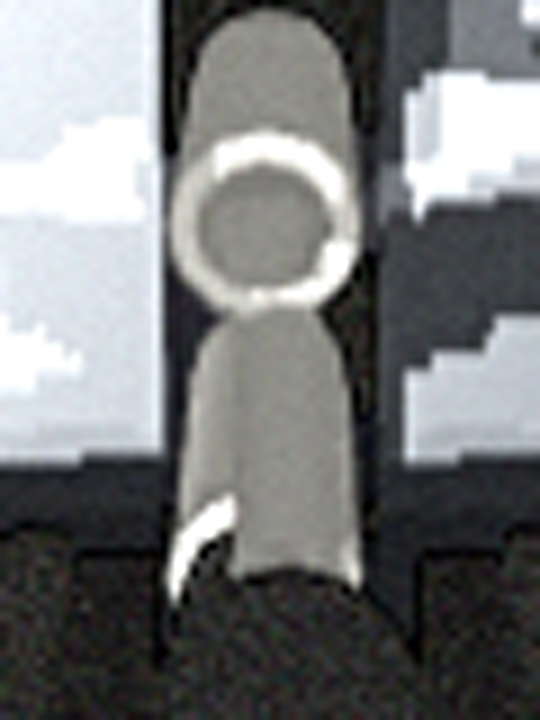

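```bash
python3 -m crank '[[1,[0.012,-0.013,0.1],[-0.002,0,0]],[1,[0,0,0.1],[0,0,0]],[1,[0,0,0],[0,0,0]],[1,[0,0,0],[0,0,0]],[1,[0,0,0],[0,0,0]]]'
python3 -c "
from h import *
plan(*vial(6),.117,-94.7)
c=r.capture('wrist');c['img']=cv2.convertScaleAbs(c['img'],alpha=2.2,beta=-60);crop(c,290,170,350,250,7,'w9d')
c=r.capture('side');c['img']=cv2.convertScaleAbs(c['img'],alpha=2.,beta=-60);crop(c,330,220,370,250,16,'s9d')
"
```

```text
time_s: 20.05
tcp_pos: [0.5272, -0.0476, 0.2036]
ee_rot: [[-0.085, -0.996, -0.002], [-0.996, 0.085, -0.001], [0.001, 0.002, -1.0]]
wrist_force: [-0.5, -0.1, -0.7]
gripper_width: 0.179
t 20.1 tcp [ 0.5272 -0.0476  0.2036] yaw -94.87 tilt(tool xy of -z) [-0.0009 -0.0021] j [ 12.  14. -15.   0. -62. -17.] F [-0.5 -0.1 -0.7] w 0.179
  turn wz total -0.004  shift now [-0.008 -0.003  0.866]  shift after turn [-0.007 -0.001  0.866]
  tilt fix wx,wy [ 0.003 -0.001]
```

View pics/w9d.png

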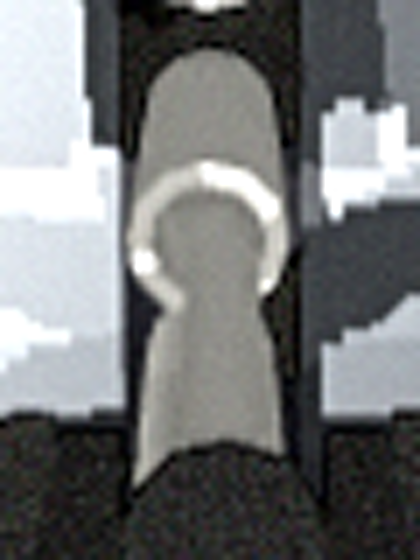

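View pics/s9d.png

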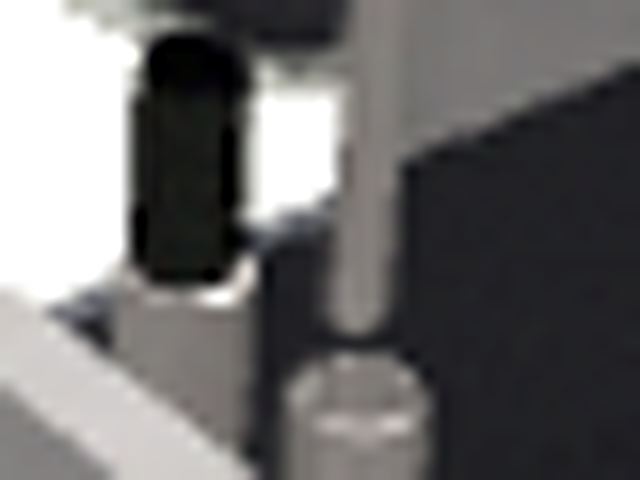

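```bash
python3 -m crank '[[1,[-0.007,-0.009,0.1],[0,0,0]],[1,[0,0,0.15],[0,0,0]],[1,[0,0,0],[0,0,0]],[1,[0,0,0],[0,0,0]]]'
python3 -c "
from h import *
plan(*vial(6),.117,-94.7)"
```

```text
time_s: 20.55
tcp_pos: [0.5278, -0.047, 0.1782]
ee_rot: [[-0.085, -0.996, -0.003], [-0.996, 0.085, -0.001], [0.001, 0.003, -1.0]]
wrist_force: [0.5, 0.2, 0.6]
gripper_width: 0.172
t 20.6 tcp [ 0.5278 -0.047   0.1782] yaw -94.87 tilt(tool xy of -z) [-0.0012 -0.0032] j [ 12.  15. -17.   0. -59. -17.] F [0.5 0.2 0.6] w 0.172
  turn wz total -0.004  shift now [-0.001  0.002  0.612]  shift after turn [-0.001  0.004  0.612]
  tilt fix wx,wy [ 0.004 -0.002]
```

In the vial with no force; press on down.

```bash
python3 -m crank '[[1,[0,0,0.2],[0.003,0,0]],[1,[0,0,0.2],[0,0,0]],[1,[0,0,0.12],[0,0,0]],[1,[0,0,0.06],[0,0,0]],[1,[0,0,0.03],[0,0,0]],[1,[0,0,0],[0,0,0]],[1,[0,0,0],[0,0,0]]]'
```

```text
time_s: 21.25
tcp_pos: [0.5285, -0.0469, 0.1182]
ee_rot: [[-0.085, -0.996, 0.001], [-0.996, 0.085, -0.001], [0.001, -0.001, -1.0]]
wrist_force: [-0.5, -0.4, -0.1]
gripper_width: 0.172
```

```bash
python3 -m crank '[[1,[0,0,0.02],[0,0,0]],[1,[0,0,0],[0,0,0]],[1,[0,0,0],[0,0,0]]]'
```

```text
time_s: 21.55
tcp_pos: [0.5291, -0.0469, 0.1169]
ee_rot: [[-0.084, -0.996, 0.003], [-0.996, 0.084, -0.001], [0.0, -0.003, -1.0]]
wrist_force: [-0.3, -0.5, 5.8]
gripper_width: 0.172
```

```bash
python3 -m crank '[[0.2,[0,0,0],[0,0,0]],[0.2,[0,0,0],[0,0,0]],[0.2,[0,0,0],[0,0,0]],[0.2,[0,0,-0.2],[0,0,0]],[0.2,[0,0,-0.4],[0,0,0]],[0.2,[0,0,-0.4],[0,0,0]],[0.2,[0,0,0],[0,0,-0.1]],[0.2,[0,0,0],[0,0,0]]]'
python3 -c "
from h import *
c=r.capture('side');crop(c,230,185,430,305,4,'s10')
P=stick(3);plan(*P,.205,-3.6)"
```

```text
time_s: 22.35
tcp_pos: [0.5279, -0.0467, 0.2162]
ee_rot: [[-0.007, -1.0, 0.001], [-1.0, 0.007, 0.0], [-0.0, -0.001, -1.0]]
wrist_force: [0.2, -0.4, -0.9]
gripper_width: 0.4
t 22.4 tcp [ 0.5272 -0.0468  0.215 ] yaw -90.48 tilt(tool xy of -z) [-0.0003 -0.0012] j [ 12.  13. -14.   0. -63. -13.] F [-0.6 -0.2 -0.4] w 0.398
  turn wz total -1.931  shift now [-2.191  0.412  0.1  ]  shift after turn [-0.531 -2.166  0.1  ]
  tilt fix wx,wy [ 0.002 -0.   ]
```

View pics/s10.png

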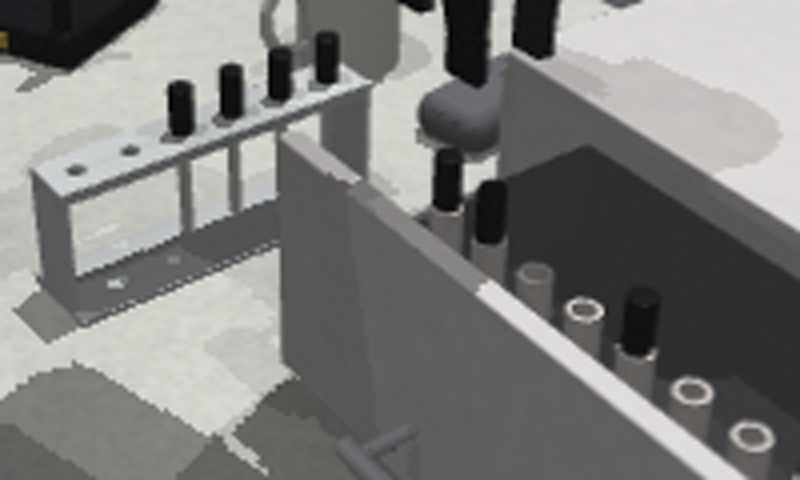

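```bash
python3 -m crank '[[0.2,[-0.438,0.082,0],[0,0,0]],[0.2,[-0.438,0.082,0],[0,0,0]],[0.2,[-0.438,0.082,0],[0,0,0]],[0.2,[-0.438,0.082,0],[0,0,0]],[0.2,[-0.438,0.084,0],[0,0,0]],[0.2,[0,0,0],[0,0,-0.19]],[0.2,[0,0,0],[0,0,-0.19]],[0.2,[0,0,0],[0,0,-0.19]]]'
python3 -m crank '[[0.2,[0,0,0],[0,0,-0.19]],[0.2,[0,0,0],[0,0,-0.19]],[0.2,[0,0,0],[0,0,-0.19]],[0.2,[0,0,0],[0,0,-0.19]],[0.2,[0,0,0],[0,0,-0.19]],[0.2,[0,0,0],[0,0,-0.19]],[0.2,[0,0,0],[0,0,-0.19]],[0.2,[0,0,0],[0,0,-0.03]]]'
python3 -m crank '[[0.2,[0,0,0],[0,0,0]],[0.2,[0,0,0],[0,0,0]],[0.2,[0,0,0],[0,0,0]]]'
python3 -c "
from h import *
P=stick(3);plan(*P,.093,-3.6)
c=r.capture('wrist');crop(c,240,0,400,240,2.5,'w11');print(w2px(c,[list(stick(i))+[.12] for i in range(5)]).round(1).tolist())"
```

```text
time_s: 23.2
tcp_pos: [0.487, 0.1725, 0.2134]
ee_rot: [[0.432, -0.902, -0.004], [-0.902, -0.432, -0.003], [0.001, 0.005, -1.0]]
wrist_force: [0.6, -0.2, -0.2]
gripper_width: 0.398
time_s: 24.0
tcp_pos: [0.4873, 0.1719, 0.2137]
ee_rot: [[0.998, -0.062, -0.003], [-0.062, -0.998, -0.003], [-0.003, 0.003, -1.0]]
wrist_force: [0.7, -0.3, 0.1]
gripper_width: 0.398
time_s: 24.3
tcp_pos: [0.488, 0.1723, 0.2151]
ee_rot: [[0.998, -0.063, -0.001], [-0.063, -0.998, -0.001], [-0.0, 0.001, -1.0]]
wrist_force: [-1.1, -0.9, 0.4]
gripper_width: 0.398
t 24.3 tcp [0.488  0.1723 0.2151] yaw -3.62 tilt(tool xy of -z) [ 0.0005 -0.0011] j [ 37.  12. -15.   0. -63.  49.] F [-1.1 -0.9  0.4] w 0.398
  turn wz total -0.0  shift now [-1.000e-03 -4.000e-03  1.221e+00]  shift after turn [-0.002 -0.003  1.221]
  tilt fix wx,wy [0.001 0.001]
[[321.0, 56.5], [321.0, 107.3], [321.1, 155.0], [321.2, 199.7], [321.2, 241.4]]
```

View pics/w11.png

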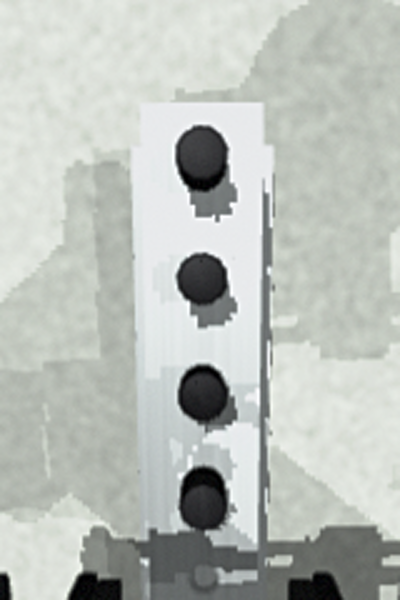

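```bash
python3 -m crank '[[0.2,[0,-0.003,0.3],[0,0,0]],[0.2,[0,0,0.4],[0,0,0]],[0.2,[0,0,0.3],[0,0,0]],[0.2,[0,0,0.15],[0,0,0]],[0.2,[0,0,0.05],[0,0,0]],[0.2,[0,0,0],[0,0,0]],[0.2,[0,0,0],[0,0,0]]]'
python3 -c "
from h import *
P=stick(3);plan(*P,.093,-3.6)"
```

```text
time_s: 25.05
tcp_pos: [0.4889, 0.1731, 0.0964]
ee_rot: [[0.998, -0.061, 0.002], [-0.061, -0.998, 0.0], [0.002, -0.0, -1.0]]
wrist_force: [0.3, -0.0, 0.7]
gripper_width: 0.399
t 25.1 tcp [0.4889 0.1731 0.0964] yaw -3.53 tilt(tool xy of -z) [-0.0018  0.0004] j [ 37.  19. -24.   0. -46.  49.] F [ 0.3 -0.   0.7] w 0.399
  turn wz total 0.002  shift now [-0.011  0.005  0.034]  shift after turn [-0.011  0.005  0.034]
  tilt fix wx,wy [-0.001 -0.002]
```

```bash
python3 -m crank '[[0.2,[-0.008,0.005,0.03],[-0.001,-0.001,0]],[1,[0,0,0],[0,0,0]],[1,[0,0,0],[0,0,0]],[1,[0,0,0],[0,0,0]],[1,[0,0,0],[0,0,0]],[1,[0,0,0],[0,0,0]],[1,[0,0,0],[0,0,0]]]'
python3 -m crank '[[1,[0,0,-0.1],[0,0,0]],[1,[0,0,-0.2],[0,0,0]],[1,[0,0,-0.35],[0,0,0]],[1,[0,0,-0.35],[0,0,0]],[1,[0,0,-0.35],[0,0,0]],[1,[0,0,-0.35],[0,0,0]],[1,[0,0,-0.1],[0,0,0.1]],[1,[0,0,0],[0,0,0.19]]]'
python3 -m crank '[[1,[0,0,0],[0,0,0.19]],[1,[0,0,0],[0,0,0.19]],[1,[0,0,0],[0,0,0.19]],[1,[0,0,0],[0,0,0.19]],[1,[0,0,0],[0,0,0.19]],[1,[0,0,0],[0,0,0.19]],[1,[0,0,0],[0,0,0.19]],[1,[0,0,0],[0,0,0.19]]]'
python3 -m crank '[[1,[0,0,0],[0,0,0.19]],[1,[0,0,0],[0,0,0.03]],[1,[0,0,0],[0,0,0]]]'
python3 -c "
from h import *
plan(*vial(5),.215,-94.7)"
```

```text
time_s: 25.75
tcp_pos: [0.4874, 0.1722, 0.0926]
ee_rot: [[0.998, -0.061, -0.001], [-0.061, -0.998, -0.001], [-0.0, 0.001, -1.0]]
wrist_force: [-0.8, 0.4, 1.9]
gripper_width: 0.175
time_s: 26.55
tcp_pos: [0.4883, 0.1729, 0.2756]
ee_rot: [[0.957, -0.29, 0.004], [-0.29, -0.957, 0.002], [0.003, -0.003, -1.0]]
wrist_force: [-0.5, 0.0, -1.0]
gripper_width: 0.173
time_s: 27.35
tcp_pos: [0.4872, 0.1722, 0.2728]
ee_rot: [[0.081, -0.997, -0.001], [-0.997, -0.081, -0.001], [0.001, 0.001, -1.0]]
wrist_force: [-0.3, -0.7, -0.6]
gripper_width: 0.173
time_s: 27.65
tcp_pos: [0.4874, 0.1723, 0.2727]
ee_rot: [[-0.083, -0.997, -0.001], [-0.997, 0.083, -0.001], [0.001, 0.001, -1.0]]
wrist_force: [0.6, -0.4, 0.2]
gripper_width: 0.173
t 27.6 tcp [0.4874 0.1723 0.2727] yaw -94.74 tilt(tool xy of -z) [-0.0013 -0.0006] j [ 37.  10. -10.   0. -71. -42.] F [ 0.6 -0.4  0.2] w 0.173
  turn wz total -0.001  shift now [ 2.511 -0.581  0.58 ]  shift after turn [ 2.512 -0.579  0.577]
  tilt fix wx,wy [ 0.001 -0.002]
```

```bash
python3 -m crank '[[1,[0.418,-0.096,0],[0,0,0]],[1,[0.418,-0.096,0],[0,0,0]],[1,[0.418,-0.096,0],[0,0,0]],[1,[0.418,-0.096,0],[0,0,0]],[1,[0.418,-0.097,0],[0,0,0]],[1,[0.418,-0.098,0.1],[0,0,0]],[1,[0,0,0.3],[0,0,0]],[1,[0,0,0.25],[0,0,0]]]'
python3 -m crank '[[1,[0,0,0],[0,0,0]],[1,[0,0,0],[0,0,0]],[1,[0,0,0],[0,0,0]],[1,[0,0,0],[0,0,0]]]'
python3 -c "
from h import *
plan(*vial(5),.1166,-94.7)
c=r.capture('wrist');c['img']=cv2.convertScaleAbs(c['img'],alpha=2.2,beta=-60);crop(c,290,170,350,250,7,'w12')
c=r.capture('side');c['img']=cv2.convertScaleAbs(c['img'],alpha=2.,beta=-60);crop(c,340,225,390,265,14,'s12')
"
```

```text
time_s: 28.45
tcp_pos: [0.5236, -0.0841, 0.2069]
ee_rot: [[-0.086, -0.996, -0.001], [-0.996, 0.086, -0.001], [0.001, 0.0, -1.0]]
wrist_force: [-0.4, -0.2, -0.4]
gripper_width: 0.175
time_s: 28.85
tcp_pos: [0.5247, -0.0821, 0.2094]
ee_rot: [[-0.084, -0.996, 0.002], [-0.996, 0.084, -0.001], [0.001, -0.002, -1.0]]
wrist_force: [-0.0, -0.1, -1.2]
gripper_width: 0.174
t 28.9 tcp [ 0.5247 -0.0821  0.2094] yaw -94.8 tilt(tool xy of -z) [-0.0011  0.0025] j [  9.  13. -14.   0. -62. -14.] F [-0.  -0.1 -1.2] w 0.174
  turn wz total -0.002  shift now [0.006 0.004 0.928]  shift after turn [0.007 0.002 0.928]
  tilt fix wx,wy [-0.003 -0.001]
```

View pics/w12.png

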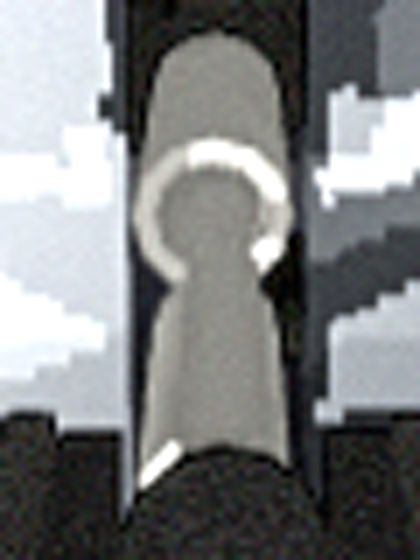

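View pics/s12.png

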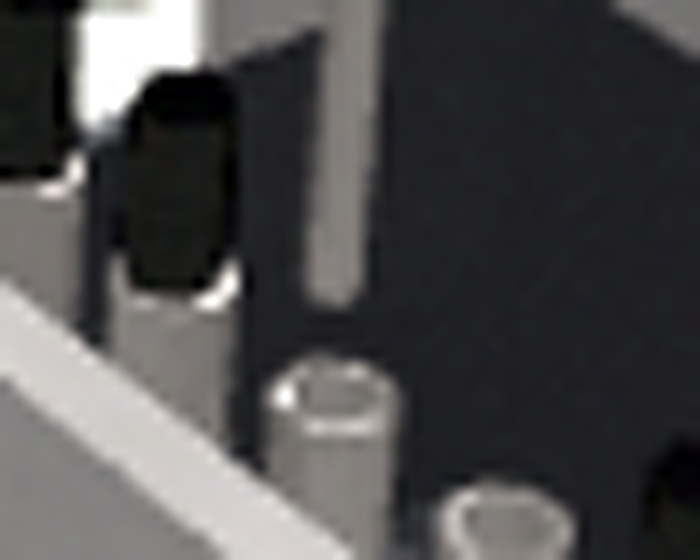

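```bash
python3 -m crank '[[1,[0.002,-0.006,0.15],[-0.002,0,0]],[1,[0,0,0.15],[0,0,0]],[1,[0,0,0],[0,0,0]],[1,[0,0,0],[0,0,0]]]'
python3 -c "
from h import *
plan(*vial(5),.1166,-94.7)"
```

```text
time_s: 29.35
tcp_pos: [0.5246, -0.0828, 0.1783]
ee_rot: [[-0.084, -0.996, -0.002], [-0.996, 0.084, -0.002], [0.002, 0.002, -1.0]]
wrist_force: [0.0, -0.2, -0.2]
gripper_width: 0.173
t 29.4 tcp [ 0.5246 -0.0828  0.1783] yaw -94.84 tilt(tool xy of -z) [-0.0018 -0.0019] j [  9.  15. -16.   0. -58. -13.] F [ 0.  -0.2 -0.2] w 0.173
  turn wz total -0.003  shift now [-0.001  0.     0.617]  shift after turn [0.001 0.001 0.617]
  tilt fix wx,wy [ 0.002 -0.002]
```

```bash
python3 -m crank '[[1,[0,0,0.2],[0.001,-0.001,0]],[1,[0,0,0.2],[0,0,0]],[1,[0,0,0.12],[0,0,0]],[1,[0,0,0.06],[0,0,0]],[1,[0,0,0.03],[0,0,0]],[1,[0,0,0],[0,0,0]],[1,[0,0,0],[0,0,0]]]'
python3 -m crank '[[1,[0,0,0.015],[0,0,0]],[1,[0,0,0],[0,0,0]],[1,[0,0,0],[0,0,0]]]'
```

```text
time_s: 30.05
tcp_pos: [0.5248, -0.0828, 0.1174]
ee_rot: [[-0.085, -0.996, -0.0], [-0.996, 0.085, -0.001], [0.001, 0.0, -1.0]]
wrist_force: [-0.3, -0.3, -0.5]
gripper_width: 0.178
time_s: 30.35
tcp_pos: [0.5253, -0.0829, 0.1165]
ee_rot: [[-0.084, -0.996, 0.001], [-0.996, 0.084, -0.001], [0.001, -0.001, -1.0]]
wrist_force: [-0.7, 0.1, 5.7]
gripper_width: 0.171
```

Seated (5.7 N at the predicted height). Release and go on.

```bash
python3 -m crank '[[0.2,[0,0,0],[0,0,0]],[0.2,[0,0,0],[0,0,0]],[0.2,[0,0,0],[0,0,0]],[0.2,[0,0,-0.2],[0,0,0]],[0.2,[0,0,-0.4],[0,0,0]],[0.2,[0,0,-0.4],[0,0,0]],[0.2,[0,0,0],[0,0,0]],[0.2,[0,0,0],[0,0,0]]]'
python3 -c "
from h import *
c=r.capture('side');crop(c,230,185,430,305,4,'s13')
P=stick(2);plan(*P,.215,-3.6)"
```

```text
time_s: 31.15
tcp_pos: [0.5244, -0.0826, 0.2157]
ee_rot: [[-0.085, -0.996, -0.0], [-0.996, 0.085, 0.0], [-0.0, 0.0, -1.0]]
wrist_force: [-0.3, -0.8, -1.1]
gripper_width: 0.401
t 31.2 tcp [ 0.5236 -0.0827  0.2145] yaw -94.9 tilt(tool xy of -z) [-0.0003 -0.0028] j [  9.  13. -13.  -0. -63. -13.] F [ 0.7 -0.9 -0.6] w 0.398
  turn wz total -2.029  shift now [-2.522  0.215 -0.006]  shift after turn [-0.158 -2.526 -0.005]
  tilt fix wx,wy [ 0.004 -0.   ]
```

View pics/s13.png

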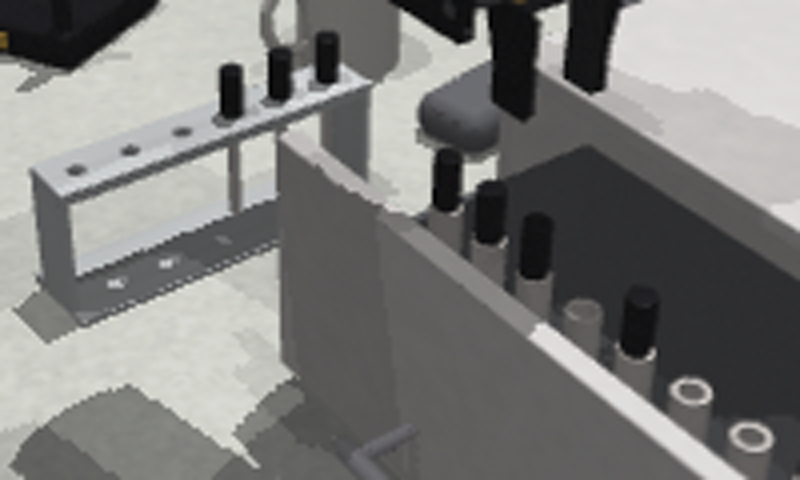

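```bash
python3 -m crank '[[0.2,[-0.42,0.036,0],[0,0,0]],[0.2,[-0.42,0.036,0],[0,0,0]],[0.2,[-0.42,0.036,0],[0,0,0]],[0.2,[-0.42,0.036,0],[0,0,0]],[0.2,[-0.42,0.036,0],[0,0,0]],[0.2,[-0.42,0.036,0],[0,0,0]],[0.2,[0,0,0],[0,0,-0.19]],[0.2,[0,0,0],[0,0,-0.19]]]'
python3 -m crank '[[0.2,[0,0,0],[0,0,-0.19]],[0.2,[0,0,0],[0,0,-0.19]],[0.2,[0,0,0],[0,0,-0.19]],[0.2,[0,0,0],[0,0,-0.19]],[0.2,[0,0,0],[0,0,-0.19]],[0.2,[0,0,0],[0,0,-0.19]],[0.2,[0,0,0],[0,0,-0.19]],[0.2,[0,0,0],[0,0,-0.19]]]'
python3 -m crank '[[0.2,[0,0,0],[0,0,-0.13]],[0.2,[0,0,0],[0,0,0]],[0.2,[0,0,0],[0,0,0]],[0.2,[0,0,0],[0,0,0]]]'
python3 -c "
from h import *
P=stick(2);plan(*P,.093,-3.6)
c=r.capture('wrist');crop(c,240,0,400,240,2.5,'w14');print(w2px(c,[list(stick(i))+[.12] for i in range(5)]).round(1).tolist())"
```

```text
time_s: 32.0
tcp_pos: [0.5231, 0.1712, 0.2126]
ee_rot: [[0.22, -0.975, -0.006], [-0.976, -0.22, -0.003], [0.002, 0.006, -1.0]]
wrist_force: [-0.1, 0.4, -0.2]
gripper_width: 0.4
time_s: 32.8
tcp_pos: [0.5233, 0.1696, 0.2128]
ee_rot: [[0.988, -0.157, -0.005], [-0.157, -0.988, -0.003], [-0.005, 0.004, -1.0]]
wrist_force: [-0.8, -0.1, 0.4]
gripper_width: 0.403
time_s: 33.2
tcp_pos: [0.524, 0.1699, 0.2143]
ee_rot: [[0.998, -0.063, -0.003], [-0.063, -0.998, -0.001], [-0.003, 0.002, -1.0]]
wrist_force: [-0.3, -0.6, 0.0]
gripper_width: 0.397
t 33.2 tcp [0.524  0.1699 0.2143] yaw -3.62 tilt(tool xy of -z) [ 0.0028 -0.0016] j [ 35.  15. -11.  -0. -64.  52.] F [-0.3 -0.6  0. ] w 0.397
  turn wz total -0.0  shift now [ 1.000e-03 -6.000e-03  1.213e+00]  shift after turn [-0.002 -0.004  1.213]
  tilt fix wx,wy [0.002 0.004]
[[320.9, 107.0], [320.9, 154.9], [321.0, 199.7], [321.1, 241.5], [321.1, 280.4]]
```

View pics/w14.png

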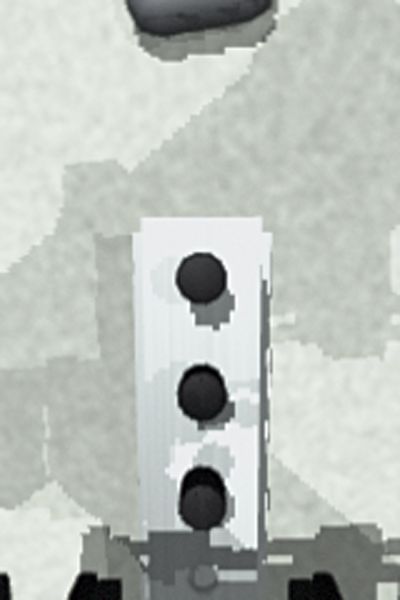

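Same picture as before: nearest grip at crop (202,500), aligned. Descend.

```bash
python3 -m crank '[[0.2,[0,-0.004,0.3],[0.001,0.002,0]],[0.2,[0,0,0.4],[0,0,0]],[0.2,[0,0,0.3],[0,0,0]],[0.2,[0,0,0.15],[0,0,0]],[0.2,[0,0,0.05],[0,0,0]],[0.2,[0,0,0],[0,0,0]],[0.2,[0,0,0],[0,0,0]],[0.2,[0,0,0],[0,0,0]]]'
python3 -c "
from h import *
P=stick(2);plan(*P,.093,-3.6)"
```

```text
time_s: 34.05
tcp_pos: [0.525, 0.171, 0.0963]
ee_rot: [[0.998, -0.062, 0.002], [-0.062, -0.998, 0.001], [0.002, -0.002, -1.0]]
wrist_force: [0.3, -0.5, -1.0]
gripper_width: 0.4
t 34.0 tcp [0.525  0.171  0.0963] yaw -3.53 tilt(tool xy of -z) [-0.0022  0.0016] j [ 35.  22. -20.   0. -48.  52.] F [ 0.3 -0.5 -1. ] w 0.4
  turn wz total 0.002  shift now [-0.012  0.007  0.033]  shift after turn [-0.012  0.007  0.033]
  tilt fix wx,wy [-0.002 -0.003]
```

```bash
python3 -m crank '[[0.2,[-0.01,0.006,0.03],[-0.001,-0.002,0]],[1,[0,0,0],[0,0,0]],[1,[0,0,0],[0,0,0]],[1,[0,0,0],[0,0,0]],[1,[0,0,0],[0,0,0]],[1,[0,0,0],[0,0,0]],[1,[0,0,0],[0,0,0]]]'
python3 -m crank '[[1,[0,0,-0.1],[0,0,0]],[1,[0,0,-0.2],[0,0,0]],[1,[0,0,-0.35],[0,0,0]],[1,[0,0,-0.35],[0,0,0]],[1,[0,0,-0.35],[0,0,0]],[1,[0,0,-0.35],[0,0,0]],[1,[0,0,-0.1],[0,0,0.1]],[1,[0,0,0],[0,0,0.19]]]'
python3 -m crank '[[1,[0,0,0],[0,0,0.19]],[1,[0,0,0],[0,0,0.19]],[1,[0,0,0],[0,0,0.19]],[1,[0,0,0],[0,0,0.19]],[1,[0,0,0],[0,0,0.19]],[1,[0,0,0],[0,0,0.19]],[1,[0,0,0],[0,0,0.19]],[1,[0,0,0],[0,0,0.19]]]'
python3 -m crank '[[1,[0,0,0],[0,0,0.19]],[1,[0,0,0],[0,0,0.03]],[1,[0,0,0],[0,0,0]]]'
python3 -c "
from h import *
plan(*vial(4),.215,-94.7)"
```

```text
time_s: 34.75
tcp_pos: [0.5233, 0.17, 0.0921]
ee_rot: [[0.998, -0.061, -0.001], [-0.061, -0.998, -0.001], [-0.001, 0.001, -1.0]]
wrist_force: [0.3, -0.5, 1.0]
gripper_width: 0.17
time_s: 35.55
tcp_pos: [0.5244, 0.1705, 0.2757]
ee_rot: [[0.957, -0.29, 0.004], [-0.29, -0.957, 0.003], [0.003, -0.004, -1.0]]
wrist_force: [-0.0, -0.1, -1.4]
gripper_width: 0.177
time_s: 36.35
tcp_pos: [0.5233, 0.1699, 0.2727]
ee_rot: [[0.081, -0.997, -0.001], [-0.997, -0.081, -0.0], [0.0, 0.001, -1.0]]
wrist_force: [-0.3, 0.3, -0.6]
gripper_width: 0.174
time_s: 36.65
tcp_pos: [0.5234, 0.1701, 0.2724]
ee_rot: [[-0.083, -0.997, -0.001], [-0.997, 0.083, -0.0], [0.0, 0.001, -1.0]]
wrist_force: [0.9, 0.7, -1.0]
gripper_width: 0.176
t 36.6 tcp [0.5234 0.1701 0.2724] yaw -94.74 tilt(tool xy of -z) [-0.0005 -0.0012] j [ 35.  13.  -5.  -0. -72. -40.] F [ 0.9  0.7 -1. ] w 0.176
  turn wz total -0.001  shift now [ 2.879 -0.22   0.576]  shift after turn [ 2.879 -0.218  0.574]
  tilt fix wx,wy [ 0.002 -0.001]
```

```bash
python3 -m crank '[[1,[0.412,-0.032,0],[0,0,0]],[1,[0.412,-0.032,0],[0,0,0]],[1,[0.412,-0.032,0],[0,0,0]],[1,[0.412,-0.032,0],[0,0,0]],[1,[0.412,-0.032,0],[0,0,0]],[1,[0.412,-0.032,0],[0,0,0]],[1,[0.412,-0.032,0.1],[0,0,0]],[1,[0,0,0.3],[0,0,0]]]'
python3 -m crank '[[1,[0,0,0.25],[0,0,0]],[1,[0,0,0],[0,0,0]],[1,[0,0,0],[0,0,0]],[1,[0,0,0],[0,0,0]],[1,[0,0,0],[0,0,0]]]'
python3 -c "
from h import *
plan(*vial(4),.1161,-94.7)
c=r.capture('wrist');c['img']=cv2.convertScaleAbs(c['img'],alpha=2.2,beta=-60);crop(c,290,170,350,250,7,'w15')
c=r.capture('side');c['img']=cv2.convertScaleAbs(c['img'],alpha=2.,beta=-60);crop(c,350,235,400,275,14,'s15')
"
```

```text
time_s: 37.45
tcp_pos: [0.5229, -0.1232, 0.2349]
ee_rot: [[-0.087, -0.996, 0.006], [-0.996, 0.087, -0.002], [0.002, -0.006, -1.0]]
wrist_force: [1.1, 1.2, -0.4]
gripper_width: 0.177
time_s: 37.95
tcp_pos: [0.5221, -0.1189, 0.2089]
ee_rot: [[-0.084, -0.996, 0.002], [-0.996, 0.084, -0.001], [0.001, -0.002, -1.0]]
wrist_force: [-0.2, 0.7, 0.2]
gripper_width: 0.173
t 38.0 tcp [ 0.5221 -0.1189  0.2089] yaw -94.8 tilt(tool xy of -z) [-0.0006  0.0016] j [  5.  14. -13.   0. -63.  -9.] F [-0.2  0.7  0.2] w 0.173
  turn wz total -0.002  shift now [-0.002  0.008  0.928]  shift after turn [-0.002  0.007  0.928]
  tilt fix wx,wy [-0.002 -0.001]
```

View pics/w15.png

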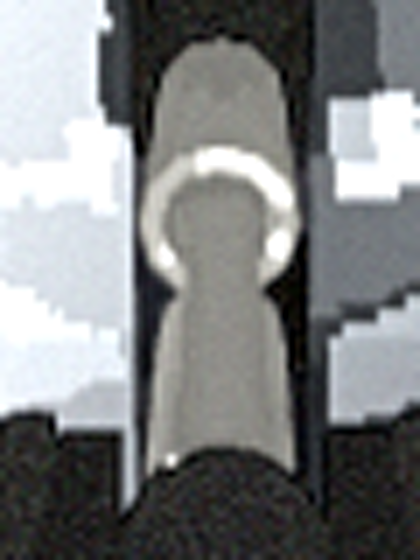

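View pics/s15.png

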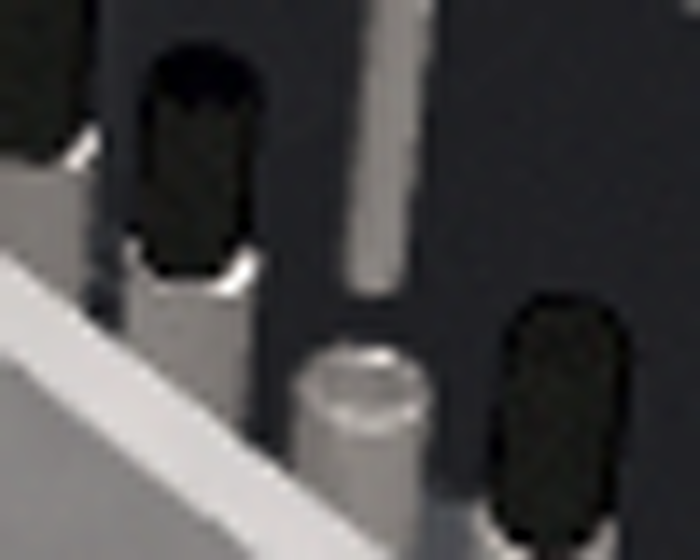

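Wrist: shaft centred over the mouth (222 vs 221); side: tip 374 over mouth 363, and expected drift brings it within 0.5 px. Insert.

```bash
python3 -m crank '[[1,[-0.002,0.003,0.15],[-0.001,0,0]],[1,[0,0,0.15],[0,0,0]],[1,[0,0,0],[0,0,0]],[1,[0,0,0],[0,0,0]]]'
python3 -c "
from h import *
plan(*vial(4),.1161,-94.7)"
```

```text
time_s: 38.45
tcp_pos: [0.5211, -0.119, 0.1778]
ee_rot: [[-0.084, -0.996, -0.002], [-0.996, 0.084, -0.001], [0.001, 0.002, -1.0]]
wrist_force: [-1.2, 1.0, -0.4]
gripper_width: 0.175
t 38.5 tcp [ 0.5211 -0.119   0.1778] yaw -94.84 tilt(tool xy of -z) [-0.0011 -0.0019] j [  5.  16. -16.   0. -59.  -9.] F [-1.2  1.  -0.4] w 0.175
  turn wz total -0.003  shift now [-0.004 -0.005  0.617]  shift after turn [-0.003 -0.004  0.617]
  tilt fix wx,wy [ 0.002 -0.001]
```

```bash
python3 -m crank '[[1,[0,-0.004,0.2],[0.001,-0.001,0]],[1,[0,0,0.2],[0,0,0]],[1,[0,0,0.12],[0,0,0]],[1,[0,0,0.06],[0,0,0]],[1,[0,0,0.03],[0,0,0]],[1,[0,0,0],[0,0,0]],[1,[0,0,0],[0,0,0]]]'
python3 -m crank '[[1,[0,0,0.015],[0,0,0]],[1,[0,0,0],[0,0,0]],[1,[0,0,0],[0,0,0]]]'
```

```text
time_s: 39.15
tcp_pos: [0.5217, -0.1191, 0.117]
ee_rot: [[-0.085, -0.996, 0.0], [-0.996, 0.085, 0.0], [-0.0, -0.0, -1.0]]
wrist_force: [0.4, 0.4, -1.1]
gripper_width: 0.175
time_s: 39.45
tcp_pos: [0.5222, -0.1191, 0.116]
ee_rot: [[-0.085, -0.996, 0.001], [-0.996, 0.085, -0.0], [0.0, -0.001, -1.0]]
wrist_force: [-0.7, -0.1, 5.4]
gripper_width: 0.171
```

```bash
python3 -m crank '[[0.2,[0,0,0],[0,0,0]],[0.2,[0,0,0],[0,0,0]],[0.2,[0,0,0],[0,0,0]],[0.2,[0,0,-0.2],[0,0,0]],[0.2,[0,0,-0.4],[0,0,0]],[0.2,[0,0,-0.4],[0,0,0]],[0.2,[0,0,0],[0,0,0]],[0.2,[0,0,0],[0,0,0]]]'
python3 -c "
from h import *
c=r.capture('side');crop(c,230,185,430,305,4,'s16')
P=stick(1);plan(*P,.215,-3.6)"
```

```text
time_s: 40.25
tcp_pos: [0.5213, -0.1189, 0.2153]
ee_rot: [[-0.085, -0.996, 0.0], [-0.996, 0.085, 0.001], [-0.001, -0.0, -1.0]]
wrist_force: [-0.6, 0.1, -1.0]
gripper_width: 0.404
t 40.3 tcp [ 0.5206 -0.1189  0.214 ] yaw -94.9 tilt(tool xy of -z) [ 0.0006 -0.0028] j [  5.  14. -13.  -0. -64.  -9.] F [-0.8 -0.4 -1.3] w 0.402
  turn wz total -2.029  shift now [-2.893 -0.144 -0.009]  shift after turn [ 0.21  -2.889 -0.01 ]
  tilt fix wx,wy [0.004 0.001]
```

View pics/s16.png

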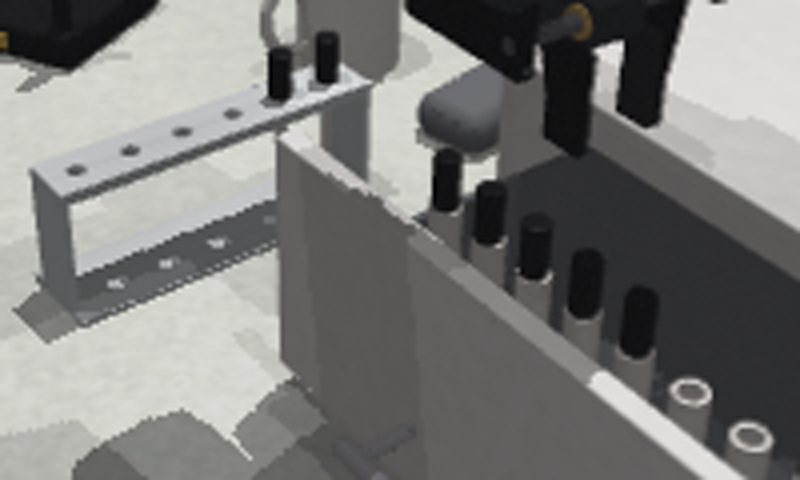

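```bash
python3 -m crank '[[0.2,[-0.413,-0.02,0],[0,0,0]],[0.2,[-0.413,-0.02,0],[0,0,0]],[0.2,[-0.413,-0.02,0],[0,0,0]],[0.2,[-0.413,-0.02,0],[0,0,0]],[0.2,[-0.413,-0.02,0],[0,0,0]],[0.2,[-0.413,-0.02,0],[0,0,0]],[0.2,[-0.413,-0.02,0],[0,0,0]],[0.2,[0,0,0],[0,0,-0.19]]]'
python3 -m crank '[[0.2,[0,0,0],[0,0,-0.19]],[0.2,[0,0,0],[0,0,-0.19]],[0.2,[0,0,0],[0,0,-0.19]],[0.2,[0,0,0],[0,0,-0.19]],[0.2,[0,0,0],[0,0,-0.19]],[0.2,[0,0,0],[0,0,-0.19]],[0.2,[0,0,0],[0,0,-0.19]],[0.2,[0,0,0],[0,0,-0.19]]]'
python3 -m crank '[[0.2,[0,0,0],[0,0,-0.19]],[0.2,[0,0,0],[0,0,-0.13]],[0.2,[0,0,0],[0,0,0]],[0.2,[0,0,0],[0,0,0]],[0.2,[0,0,0],[0,0,0]]]'
python3 -c "
from h import *
P=stick(1);plan(*P,.093,-3.6)
c=r.capture('wrist');crop(c,240,0,400,240,2.5,'w17');print(w2px(c,[list(stick(i))+[.12] for i in range(5)]).round(1).tolist())"
```

```text
time_s: 41.1
tcp_pos: [0.5595, 0.1717, 0.212]
ee_rot: [[0.072, -0.997, -0.005], [-0.997, -0.072, -0.001], [0.001, 0.005, -1.0]]
wrist_force: [0.4, -0.4, -0.3]
gripper_width: 0.4
time_s: 41.9
tcp_pos: [0.5588, 0.1673, 0.2124]
ee_rot: [[0.953, -0.302, -0.005], [-0.302, -0.953, -0.002], [-0.005, 0.003, -1.0]]
wrist_force: [0.2, 0.1, 0.1]
gripper_width: 0.399
time_s: 42.4
tcp_pos: [0.5595, 0.1677, 0.2139]
ee_rot: [[0.998, -0.063, -0.003], [-0.063, -0.998, -0.001], [-0.003, 0.001, -1.0]]
wrist_force: [-0.2, 1.1, -0.5]
gripper_width: 0.401
t 42.4 tcp [0.5595 0.1677 0.2139] yaw -3.61 tilt(tool xy of -z) [ 0.0028 -0.0007] j [ 33.  19.  -6.  -0. -66.  54.] F [-0.2  1.1 -0.5] w 0.401
  turn wz total -0.0  shift now [ 0.005 -0.006  1.209]  shift after turn [ 1.000e-03 -5.000e-03  1.209e+00]
  tilt fix wx,wy [0.001 0.004]
[[320.9, 154.5], [321.0, 199.4], [321.1, 241.3], [321.1, 280.2], [321.2, 316.5]]
```

View pics/w17.png

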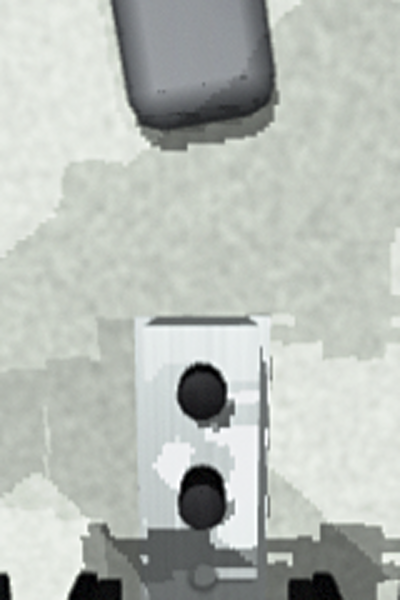

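Same alignment (grip at crop 202,500). Descend and grasp.

```bash
python3 -m crank '[[0.2,[-0.005,0,0.3],[0,0,0]],[0.2,[0,0,0.4],[0,0,0]],[0.2,[0,0,0.3],[0,0,0]],[0.2,[0,0,0.15],[0,0,0]],[0.2,[0,0,0.06],[0,0,0]],[0.2,[0,0,0],[0,0,0]],[0.2,[0,0,0],[0,0,0]],[0.2,[0,0,0],[0,0,0]]]'
python3 -c "
from h import *
P=stick(1);plan(*P,.093,-3.6)"
```

```text
time_s: 43.25
tcp_pos: [0.56, 0.1683, 0.0951]
ee_rot: [[0.998, -0.062, 0.001], [-0.062, -0.998, 0.001], [0.001, -0.002, -1.0]]
wrist_force: [-1.2, 0.7, -0.2]
gripper_width: 0.4
t 43.2 tcp [0.56   0.1683 0.0951] yaw -3.53 tilt(tool xy of -z) [-0.0008  0.0015] j [ 33.  25. -15.  -0. -50.  54.] F [-1.2  0.7 -0.2] w 0.4
  turn wz total 0.002  shift now [-0.003  0.002  0.021]  shift after turn [-0.003  0.002  0.021]
  tilt fix wx,wy [-0.002 -0.001]
```

```bash
python3 -m crank '[[0.2,[-0.003,0.002,0.02],[-0.001,-0.001,0]],[1,[0,0,0],[0,0,0]],[1,[0,0,0],[0,0,0]],[1,[0,0,0],[0,0,0]],[1,[0,0,0],[0,0,0]],[1,[0,0,0],[0,0,0]],[1,[0,0,0],[0,0,0]]]'
python3 -m crank '[[1,[0,0,-0.1],[0,0,0]],[1,[0,0,-0.2],[0,0,0]],[1,[0,0,-0.35],[0,0,0]],[1,[0,0,-0.35],[0,0,0]],[1,[0,0,-0.35],[0,0,0]],[1,[0,0,-0.35],[0,0,0]],[1,[0,0,-0.1],[0,0,0.1]],[1,[0,0,0],[0,0,0.19]]]'
python3 -m crank '[[1,[0,0,0],[0,0,0.19]],[1,[0,0,0],[0,0,0.19]],[1,[0,0,0],[0,0,0.19]],[1,[0,0,0],[0,0,0.19]],[1,[0,0,0],[0,0,0.19]],[1,[0,0,0],[0,0,0.19]],[1,[0,0,0],[0,0,0.19]],[1,[0,0,0],[0,0,0.19]]]'
python3 -m crank '[[1,[0,0,0],[0,0,0.19]],[1,[0,0,0],[0,0,0.03]],[1,[0,0,0],[0,0,0]]]'
python3 -c "
from h import *
plan(*vial(2),.215,-94.7)"
```

```text
time_s: 43.95
tcp_pos: [0.5589, 0.1677, 0.0918]
ee_rot: [[0.998, -0.062, -0.002], [-0.062, -0.998, -0.001], [-0.002, 0.001, -1.0]]
wrist_force: [0.5, 0.3, 0.9]
gripper_width: 0.173
time_s: 44.75
tcp_pos: [0.5602, 0.1681, 0.2755]
ee_rot: [[0.957, -0.29, 0.003], [-0.29, -0.957, 0.002], [0.003, -0.003, -1.0]]
wrist_force: [-0.8, 0.1, -0.5]
gripper_width: 0.17
time_s: 45.55
tcp_pos: [0.5591, 0.1676, 0.2723]
ee_rot: [[0.081, -0.997, -0.002], [-0.997, -0.081, -0.0], [0.0, 0.002, -1.0]]
wrist_force: [0.1, -0.5, -0.5]
gripper_width: 0.172
time_s: 45.85
tcp_pos: [0.5592, 0.1677, 0.2721]
ee_rot: [[-0.083, -0.997, -0.002], [-0.997, 0.083, -0.0], [0.001, 0.002, -1.0]]
wrist_force: [-0.2, -0.3, -0.6]
gripper_width: 0.176
t 45.9 tcp [0.5592 0.1677 0.2721] yaw -94.74 tilt(tool xy of -z) [-0.0006 -0.002 ] j [ 33.  16.  -1.  -0. -73. -37.] F [-0.2 -0.3 -0.6] w 0.176
  turn wz total -0.001  shift now [3.605 0.136 0.573]  shift after turn [3.605 0.14  0.571]
  tilt fix wx,wy [ 0.003 -0.001]
```

```bash
python3 -m crank '[[1,[0.45,0.016,0],[0.001,0,0]],[1,[0.45,0.016,0],[0,0,0]],[1,[0.45,0.016,0],[0,0,0]],[1,[0.45,0.016,0],[0,0,0]],[1,[0.45,0.017,0],[0,0,0]],[1,[0.45,0.017,0],[0,0,0]],[1,[0.45,0.017,0],[0,0,0]],[1,[0.455,0.017,0],[0,0,0]]]'
python3 -m crank '[[1,[0,0,0.3],[0,0,0]],[1,[0,0,0.3],[0,0,0]],[1,[0,0,0],[0,0,0]],[1,[0,0,0],[0,0,0]],[1,[0,0,0],[0,0,0]],[1,[0,0,0],[0,0,0]]]'
python3 -c "
from h import *
plan(*vial(2),.1158,-94.7)
c=r.capture('wrist');c['img']=cv2.convertScaleAbs(c['img'],alpha=2.2,beta=-60);crop(c,290,170,350,250,7,'w18')
c=r.capture('side');c['img']=cv2.convertScaleAbs(c['img'],alpha=2.,beta=-60);crop(c,375,255,425,295,14,'s18')
"
```

```text
time_s: 46.65
tcp_pos: [0.5149, -0.192, 0.2725]
ee_rot: [[-0.082, -0.997, -0.001], [-0.997, 0.082, -0.001], [0.001, 0.001, -1.0]]
wrist_force: [1.2, 0.4, -0.1]
gripper_width: 0.176
time_s: 47.25
tcp_pos: [0.5165, -0.1901, 0.2139]
ee_rot: [[-0.084, -0.996, 0.002], [-0.996, 0.084, -0.001], [0.001, -0.002, -1.0]]
wrist_force: [1.1, 0.7, -1.3]
gripper_width: 0.171
t 47.2 tcp [ 0.5165 -0.1901  0.2139] yaw -94.8 tilt(tool xy of -z) [-0.0011  0.002 ] j [ -3.  15. -11.   0. -64.  -2.] F [ 1.1  0.7 -1.3] w 0.171
  turn wz total -0.002  shift now [0.003 0.01  0.981]  shift after turn [0.004 0.008 0.981]
  tilt fix wx,wy [-0.003 -0.001]
```

View pics/w18.png

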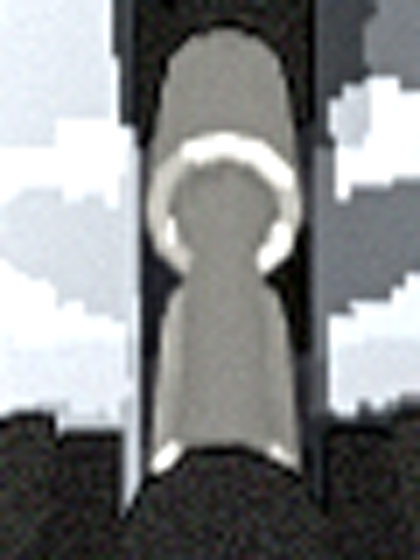

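View pics/s18.png

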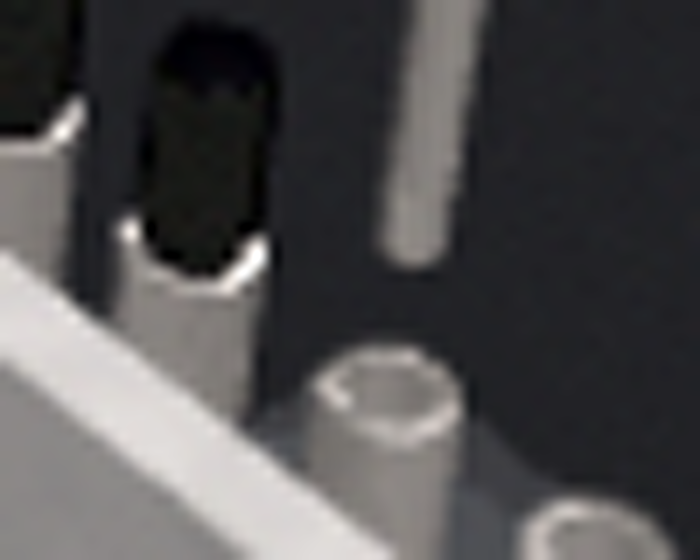

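```bash
python3 -m crank '[[1,[-0.008,0.005,0.1],[-0.001,0,0]],[1,[0,0,0.1],[0,0,0]],[1,[0,0,0.12],[0,0,0]],[1,[0,0,0],[0,0,0]],[1,[0,0,0],[0,0,0]],[1,[0,0,0],[0,0,0]]]'
python3 -c "
from h import *
plan(*vial(2),.1158,-94.7)"
```

```text
time_s: 47.95
tcp_pos: [0.5149, -0.1896, 0.1801]
ee_rot: [[-0.085, -0.996, -0.002], [-0.996, 0.085, -0.001], [0.001, 0.002, -1.0]]
wrist_force: [0.1, 0.0, -0.4]
gripper_width: 0.172
t 48.0 tcp [ 0.5149 -0.1896  0.1801] yaw -94.87 tilt(tool xy of -z) [-0.001  -0.0024] j [ -3.  17. -14.   0. -59.  -2.] F [ 0.1  0.  -0.4] w 0.172
  turn wz total -0.004  shift now [ 0.007 -0.009  0.643]  shift after turn [ 0.008 -0.008  0.643]
  tilt fix wx,wy [ 0.003 -0.001]
```

```bash
python3 -m crank '[[1,[0.003,-0.006,0.2],[0.001,0,0]],[1,[0,0,0.2],[0,0,0]],[1,[0,0,0.12],[0,0,0]],[1,[0,0,0.07],[0,0,0]],[1,[0,0,0.04],[0,0,0]],[1,[0,0,0],[0,0,0]],[1,[0,0,0],[0,0,0]]]'
python3 -m crank '[[1,[0,0,0.015],[0,0,0]],[1,[0,0,0],[0,0,0]],[1,[0,0,0],[0,0,0]]]'
```

```text
time_s: 48.65
tcp_pos: [0.5158, -0.19, 0.1177]
ee_rot: [[-0.085, -0.996, -0.0], [-0.996, 0.085, -0.001], [0.001, 0.0, -1.0]]
wrist_force: [-0.3, 0.1, -0.9]
gripper_width: 0.174
time_s: 48.95
tcp_pos: [0.5154, -0.1899, 0.1158]
ee_rot: [[-0.085, -0.996, -0.001], [-0.996, 0.085, -0.001], [0.001, 0.001, -1.0]]
wrist_force: [0.5, 0.2, -0.4]
gripper_width: 0.174
```

```bash
python3 -m crank '[[1,[0,0,0.008],[0,0,0]],[1,[0,0,0],[0,0,0]],[1,[0,0,0],[0,0,0]]]'
```

```text
time_s: 49.25
tcp_pos: [0.516, -0.19, 0.1157]
ee_rot: [[-0.085, -0.996, 0.0], [-0.996, 0.085, -0.001], [0.001, -0.0, -1.0]]
wrist_force: [-0.4, 1.4, 4.9]
gripper_width: 0.173
```

Seated (4.9 N). Release, back to the last stick.

```bash
python3 -m crank '[[0.2,[0,0,0],[0,0,0]],[0.2,[0,0,0],[0,0,0]],[0.2,[0,0,0],[0,0,0]],[0.2,[0,0,-0.2],[0,0,0]],[0.2,[0,0,-0.4],[0,0,0]],[0.2,[0,0,-0.4],[0,0,0]],[0.2,[0,0,0],[0,0,0]],[0.2,[0,0,0],[0,0,0]]]'
python3 -c "
from h import *
c=r.capture('side');crop(c,230,185,430,305,4,'s19')
P=stick(0);plan(*P,.215,-3.6)"
```

```text
time_s: 50.05
tcp_pos: [0.5156, -0.1897, 0.2153]
ee_rot: [[-0.085, -0.996, 0.0], [-0.996, 0.085, -0.0], [0.0, -0.0, -1.0]]
wrist_force: [-0.0, 0.5, -0.5]
gripper_width: 0.402
t 50.1 tcp [ 0.5148 -0.1896  0.214 ] yaw -94.9 tilt(tool xy of -z) [-0.0001 -0.0026] j [ -3.  15. -11.   0. -64.  -2.] F [ 0.8 -0.3 -1.1] w 0.403
  turn wz total -2.029  shift now [-3.611 -0.501 -0.012]  shift after turn [ 0.583 -3.599 -0.01 ]
  tilt fix wx,wy [ 0.003 -0.   ]
```

View pics/s19.png

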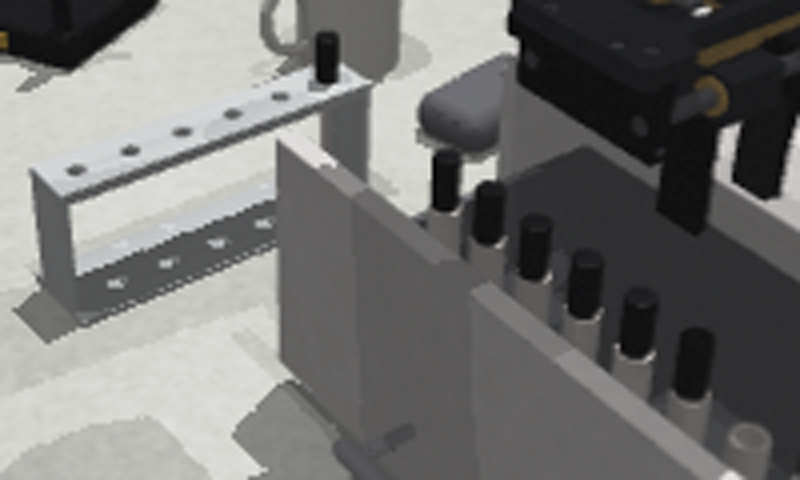

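```bash
python3 -m crank '[[0.2,[-0.451,-0.062,0],[0,0,0]],[0.2,[-0.451,-0.062,0],[0,0,0]],[0.2,[-0.451,-0.062,0],[0,0,0]],[0.2,[-0.451,-0.062,0],[0,0,0]],[0.2,[-0.451,-0.063,0],[0,0,0]],[0.2,[-0.451,-0.063,0],[0,0,0]],[0.2,[-0.451,-0.063,0],[0,0,0]],[0.2,[-0.451,-0.063,0],[0,0,0]]]'
python3 -m crank '[[0.2,[0,0,0],[0,0,-0.19]],[0.2,[0,0,0],[0,0,-0.19]],[0.2,[0,0,0],[0,0,-0.19]],[0.2,[0,0,0],[0,0,-0.19]],[0.2,[0,0,0],[0,0,-0.19]],[0.2,[0,0,0],[0,0,-0.19]],[0.2,[0,0,0],[0,0,-0.19]],[0.2,[0,0,0],[0,0,-0.19]]]'
python3 -m crank '[[0.2,[0,0,0],[0,0,-0.19]],[0.2,[0,0,0],[0,0,-0.19]],[0.2,[0,0,0],[0,0,-0.13]],[0.2,[0,0,0],[0,0,0]],[0.2,[0,0,0],[0,0,0]],[0.2,[0,0,0],[0,0,0]]]'
python3 -c "
from h import *
P=stick(0);plan(*P,.093,-3.6)
c=r.capture('wrist');crop(c,240,0,400,240,2.5,'w20');print(w2px(c,[list(stick(i))+[.12] for i in range(5)]).round(1).tolist())"
```

```text
time_s: 50.9
tcp_pos: [0.5952, 0.1669, 0.2122]
ee_rot: [[-0.085, -0.996, -0.005], [-0.996, 0.085, -0.002], [0.003, 0.005, -1.0]]
wrist_force: [0.4, -0.3, 0.4]
gripper_width: 0.4
time_s: 51.7
tcp_pos: [0.595, 0.165, 0.2119]
ee_rot: [[0.898, -0.44, -0.006], [-0.441, -0.898, -0.002], [-0.004, 0.005, -1.0]]
wrist_force: [-1.2, -0.2, 0.4]
gripper_width: 0.4
time_s: 52.3
tcp_pos: [0.5957, 0.1652, 0.2135]
ee_rot: [[0.998, -0.063, -0.003], [-0.063, -0.998, -0.001], [-0.003, 0.002, -1.0]]
wrist_force: [0.8, -0.0, -0.1]
gripper_width: 0.402
t 52.3 tcp [0.5957 0.1652 0.2135] yaw -3.62 tilt(tool xy of -z) [ 0.0028 -0.0015] j [ 30.  22.  -1.  -0. -67.  56.] F [ 0.8 -0.  -0.1] w 0.402
  turn wz total -0.0  shift now [ 0.002 -0.008  1.205]  shift after turn [-1.000e-03 -6.000e-03  1.205e+00]
  tilt fix wx,wy [0.002 0.004]
[[320.8, 199.8], [320.8, 241.7], [320.9, 280.7], [321.0, 317.0], [321.0, 350.6]]
```

View pics/w20.png

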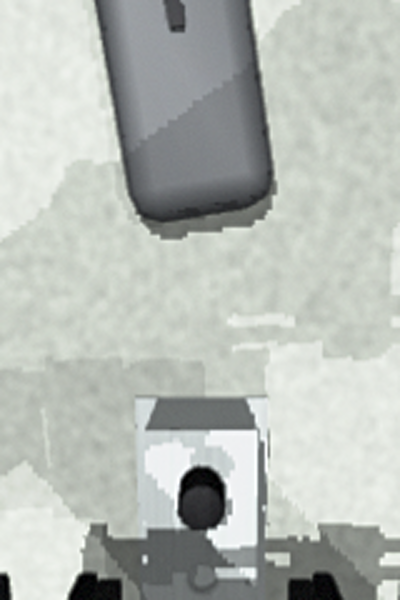

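Aligned as before; the mouse is well ahead. Descend and grasp.

```bash
python3 -m crank '[[0.2,[-0.008,0,0.3],[0.001,0,0]],[0.2,[0,0,0.4],[0,0,0]],[0.2,[0,0,0.3],[0,0,0]],[0.2,[0,0,0.15],[0,0,0]],[0.2,[0,0,0.06],[0,0,0]],[0.2,[0,0,0],[0,0,0]],[0.2,[0,0,0],[0,0,0]],[0.2,[0,0,0],[0,0,0]]]'
python3 -c "
from h import *
P=stick(0);plan(*P,.093,-3.6)"
```

```text
time_s: 53.15
tcp_pos: [0.5958, 0.1659, 0.0948]
ee_rot: [[0.998, -0.061, 0.001], [-0.061, -0.998, 0.001], [0.001, -0.001, -1.0]]
wrist_force: [0.1, 0.7, -0.2]
gripper_width: 0.403
t 53.1 tcp [0.5958 0.1659 0.0948] yaw -3.53 tilt(tool xy of -z) [-0.001   0.0014] j [ 31.  28. -10.  -0. -52.  56.] F [ 0.1  0.7 -0.2] w 0.403
  turn wz total 0.002  shift now [-0.002  0.     0.018]  shift after turn [-0.002 -0.     0.018]
  tilt fix wx,wy [-0.002 -0.001]
```

```bash
python3 -m crank '[[0.2,[-0.002,0,0.018],[-0.001,-0.001,0]],[1,[0,0,0],[0,0,0]],[1,[0,0,0],[0,0,0]],[1,[0,0,0],[0,0,0]],[1,[0,0,0],[0,0,0]],[1,[0,0,0],[0,0,0]],[1,[0,0,0],[0,0,0]]]'
python3 -m crank '[[1,[0,0,-0.1],[0,0,0]],[1,[0,0,-0.2],[0,0,0]],[1,[0,0,-0.35],[0,0,0]],[1,[0,0,-0.35],[0,0,0]],[1,[0,0,-0.35],[0,0,0]],[1,[0,0,-0.35],[0,0,0]],[1,[0,0,-0.1],[0,0,0.1]],[1,[0,0,0],[0,0,0.19]]]'
python3 -m crank '[[1,[0,0,0],[0,0,0.19]],[1,[0,0,0],[0,0,0.19]],[1,[0,0,0],[0,0,0.19]],[1,[0,0,0],[0,0,0.19]],[1,[0,0,0],[0,0,0.19]],[1,[0,0,0],[0,0,0.19]],[1,[0,0,0],[0,0,0.19]],[1,[0,0,0],[0,0,0.19]]]'
python3 -m crank '[[1,[0,0,0],[0,0,0.19]],[1,[0,0,0],[0,0,0.03]],[1,[0,0,0],[0,0,0]]]'
python3 -c "
from h import *
plan(*vial(1),.215,-94.7)"
```

```text
time_s: 53.85
tcp_pos: [0.5948, 0.1655, 0.0917]
ee_rot: [[0.998, -0.062, -0.002], [-0.062, -0.998, -0.001], [-0.002, 0.001, -1.0]]
wrist_force: [-0.5, 0.1, 0.7]
gripper_width: 0.175
time_s: 54.65
tcp_pos: [0.5962, 0.1659, 0.2754]
ee_rot: [[0.957, -0.29, 0.003], [-0.29, -0.957, 0.002], [0.003, -0.003, -1.0]]
wrist_force: [0.5, 0.1, -1.3]
gripper_width: 0.179
time_s: 55.45
tcp_pos: [0.5951, 0.1654, 0.2722]
ee_rot: [[0.081, -0.997, -0.002], [-0.997, -0.081, -0.0], [0.0, 0.002, -1.0]]
wrist_force: [0.2, 0.6, -0.5]
gripper_width: 0.176
time_s: 55.75
tcp_pos: [0.5951, 0.1655, 0.272]
ee_rot: [[-0.083, -0.997, -0.002], [-0.997, 0.083, -0.0], [0.001, 0.002, -1.0]]
wrist_force: [0.4, 1.0, 0.3]
gripper_width: 0.177
t 55.8 tcp [0.5951 0.1655 0.272 ] yaw -94.74 tilt(tool xy of -z) [-0.0006 -0.002 ] j [ 31.  20.   4.  -0. -74. -35.] F [0.4 1.  0.3] w 0.177
  turn wz total -0.001  shift now [3.972 0.496 0.573]  shift after turn [3.972 0.5   0.57 ]
  tilt fix wx,wy [ 0.003 -0.001]
```

```bash
python3 -m crank '[[1,[0.44,0.055,0],[0.001,0,0]],[1,[0.44,0.055,0],[0,0,0]],[1,[0.44,0.055,0],[0,0,0]],[1,[0.44,0.055,0],[0,0,0]],[1,[0.44,0.055,0],[0,0,0]],[1,[0.44,0.055,0],[0,0,0]],[1,[0.44,0.055,0],[0,0,0]],[1,[0.44,0.055,0],[0,0,0]]]'
python3 -m crank '[[1,[0.445,0.055,0],[0,0,0]],[1,[0,0,0.3],[0,0,0]],[1,[0,0,0.3],[0,0,0]],[1,[0,0,0],[0,0,0]],[1,[0,0,0],[0,0,0]],[1,[0,0,0],[0,0,0]],[1,[0,0,0],[0,0,0]]]'
python3 -c "
from h import *
plan(*vial(1),.1157,-94.7)
c=r.capture('wrist');c['img']=cv2.convertScaleAbs(c['img'],alpha=2.2,beta=-60);crop(c,290,170,350,250,7,'w21')
c=r.capture('side');c['img']=cv2.convertScaleAbs(c['img'],alpha=2.,beta=-60);crop(c,390,265,440,305,14,'s21')
"
```

```text
time_s: 56.55
tcp_pos: [0.5207, -0.1831, 0.2724]
ee_rot: [[-0.082, -0.997, -0.001], [-0.997, 0.082, -0.001], [0.001, 0.001, -1.0]]
wrist_force: [1.3, -0.0, 0.2]
gripper_width: 0.176
time_s: 57.25
tcp_pos: [0.5132, -0.2252, 0.2138]
ee_rot: [[-0.084, -0.996, 0.002], [-0.996, 0.084, -0.002], [0.001, -0.002, -1.0]]
wrist_force: [-0.1, 0.5, -0.6]
gripper_width: 0.173
t 57.2 tcp [ 0.5132 -0.2252  0.2138] yaw -94.8 tilt(tool xy of -z) [-0.0014  0.002 ] j [ -7.  16. -10.   0. -64.   2.] F [-0.1  0.5 -0.6] w 0.173
  turn wz total -0.002  shift now [0.01  0.006 0.981]  shift after turn [0.011 0.004 0.981]
  tilt fix wx,wy [-0.003 -0.002]
```

View pics/w21.png

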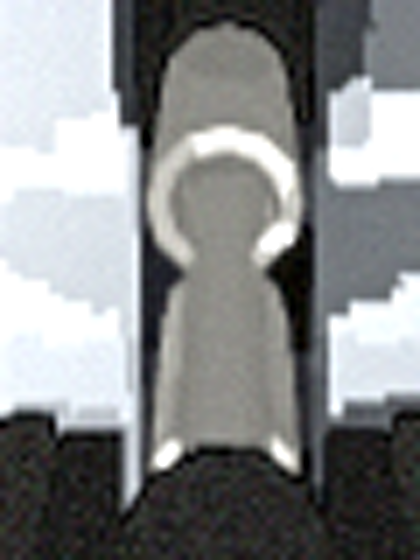

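View pics/s21.png

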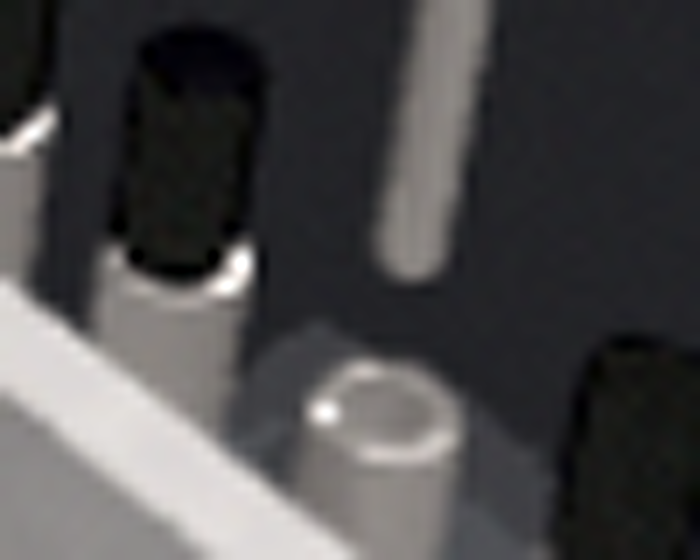

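```bash
python3 -m crank '[[1,[-0.002,0.004,0.1],[-0.001,0,0]],[1,[0,0,0.1],[0,0,0]],[1,[0,0,0.12],[0,0,0]],[1,[0,0,0],[0,0,0]],[1,[0,0,0],[0,0,0]],[1,[0,0,0],[0,0,0]]]'
python3 -c "
from h import *
plan(*vial(1),.1157,-94.7)"
```

```text
time_s: 57.95
tcp_pos: [0.5117, -0.2252, 0.18]
ee_rot: [[-0.085, -0.996, -0.002], [-0.996, 0.085, -0.001], [0.001, 0.002, -1.0]]
wrist_force: [0.2, 0.3, 0.4]
gripper_width: 0.173
t 58.0 tcp [ 0.5117 -0.2252  0.18  ] yaw -94.87 tilt(tool xy of -z) [-0.001  -0.0023] j [ -7.  18. -13.   0. -60.   2.] F [0.2 0.3 0.4] w 0.173
  turn wz total -0.004  shift now [ 0.01  -0.013  0.643]  shift after turn [ 0.01  -0.011  0.643]
  tilt fix wx,wy [ 0.003 -0.001]
```

```bash
python3 -m crank '[[1,[0.004,-0.007,0.2],[0.001,0,0]],[1,[0,0,0.2],[0,0,0]],[1,[0,0,0.12],[0,0,0]],[1,[0,0,0.07],[0,0,0]],[1,[0,0,0.04],[0,0,0]],[1,[0,0,0],[0,0,0]],[1,[0,0,0],[0,0,0]]]'
python3 -m crank '[[1,[0,0,0.02],[0,0,0]],[1,[0,0,0],[0,0,0]],[1,[0,0,0],[0,0,0]]]'
```

```text
time_s: 58.65
tcp_pos: [0.5127, -0.2258, 0.1177]
ee_rot: [[-0.085, -0.996, -0.0], [-0.996, 0.085, -0.001], [0.001, 0.0, -1.0]]
wrist_force: [0.5, 0.9, -0.9]
gripper_width: 0.176
time_s: 58.95
tcp_pos: [0.5127, -0.2258, 0.1156]
ee_rot: [[-0.085, -0.996, 0.0], [-0.996, 0.085, -0.001], [0.001, -0.0, -1.0]]
wrist_force: [0.2, -0.8, 0.5]
gripper_width: 0.174
```

```bash
python3 -m crank '[[1,[0,0,0.01],[0,0,0]],[1,[0,0,0],[0,0,0]],[1,[0,0,0],[0,0,0]]]'
```

```text
time_s: 59.25
tcp_pos: [0.5132, -0.2259, 0.1155]
ee_rot: [[-0.084, -0.996, 0.001], [-0.996, 0.084, -0.002], [0.002, -0.001, -1.0]]
wrist_force: [-0.8, 0.8, 5.9]
gripper_width: 0.173
```

```bash
python3 -m crank '[[0.2,[0,0,0],[0,0,0]],[0.2,[0,0,0],[0,0,0]],[0.2,[0,0,0],[0,0,0]],[0.2,[0,0,-0.2],[0,0,0]],[0.2,[0,0,-0.4],[0,0,0]],[0.2,[0,0,-0.4],[0,0,0]],[0.2,[0,0,-0.2],[0,0,0]],[0.2,[0,0,0],[0,0,0]]]'
python3 -c "
from h import *
f=vial(3.5)-.081*np.array([.9967,-.0814]);s=f-.055*np.array([.9967,-.0814]);print(f,s)
plan(*s,.235,-4.7)"
```

```text
time_s: 60.05
tcp_pos: [0.514, -0.2261, 0.2375]
ee_rot: [[-0.085, -0.996, 0.005], [-0.996, 0.085, -0.002], [0.002, -0.006, -1.0]]
wrist_force: [0.0, 0.2, -0.5]
gripper_width: 0.398
[ 0.4393137 -0.1300274] [ 0.3844952 -0.1255504]
t 60.0 tcp [ 0.514  -0.2261  0.2375] yaw -94.86 tilt(tool xy of -z) [-0.002   0.0056] j [ -7.  15.  -8.   0. -67.   2.] F [ 0.   0.2 -0.5] w 0.398
  turn wz total -2.004  shift now [-0.892  1.376  0.015]  shift after turn [-1.373 -0.896  0.025]
  tilt fix wx,wy [-0.007 -0.003]
```

```bash
python3 -m crank '[[0.2,[-0.22,0.344,0],[0,0,0]],[0.2,[-0.22,0.344,0],[0,0,0]],[0.2,[-0.22,0.344,0],[0,0,0]],[0.2,[-0.22,0.344,0],[0,0,0]],[1,[0,0,0],[0,0,-0.19]],[1,[0,0,0],[0,0,-0.19]],[1,[0,0,0],[0,0,-0.19]],[1,[0,0,0],[0,0,-0.19]]]'
python3 -m crank '[[1,[0,0,0],[0,0,-0.19]],[1,[0,0,0],[0,0,-0.19]],[1,[0,0,0],[0,0,-0.19]],[1,[0,0,0],[0,0,-0.19]],[1,[0,0,0],[0,0,-0.19]],[1,[0,0,0],[0,0,-0.19]],[1,[0,0,0],[0,0,-0.1]],[1,[0,0,0],[0,0,0]]]'
python3 -m crank '[[1,[0,0,0],[0,0,0]],[1,[0,0,0],[0,0,0]]]'
python3 -c "
from h import *
s=[0.3845,-.1255]
plan(*s,.125,-4.7)
c=r.capture('side');cv2.imwrite('pics/s22.png',c['img']);crop(c,290,190,460,320,4.7,'s22b')
c=r.capture('top');crop(c,290,170,490,280,4,'t22')"
```

```text
time_s: 60.85
tcp_pos: [0.3817, -0.126, 0.2328]
ee_rot: [[0.495, -0.869, -0.004], [-0.869, -0.495, -0.0], [-0.002, 0.004, -1.0]]
wrist_force: [0.7, 0.4, -0.0]
gripper_width: 0.123
time_s: 61.65
tcp_pos: [0.3819, -0.1261, 0.2328]
ee_rot: [[0.996, -0.085, -0.004], [-0.085, -0.996, -0.0], [-0.004, 0.001, -1.0]]
wrist_force: [0.3, -0.2, -0.3]
gripper_width: 0.006
time_s: 61.85
tcp_pos: [0.3824, -0.1262, 0.2336]
ee_rot: [[0.996, -0.086, -0.003], [-0.086, -0.996, -0.001], [-0.003, 0.001, -1.0]]
wrist_force: [0.4, 0.0, -0.0]
gripper_width: 0.005
t 61.9 tcp [ 0.3824 -0.1262  0.2336] yaw -4.95 tilt(tool xy of -z) [ 0.0025 -0.0008] j [  5.  -1. -27.   0. -64.  80.] F [ 0.4  0.  -0. ] w 0.005
  turn wz total -0.006  shift now [ 0.023 -0.009  1.086]  shift after turn [ 0.02  -0.008  1.086]
  tilt fix wx,wy [0.001 0.003]
```

View pics/s22.png

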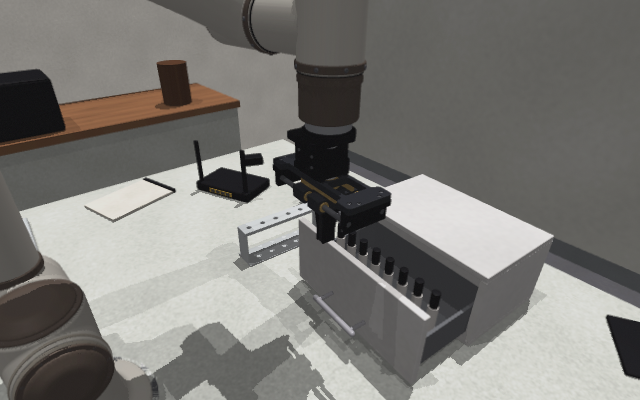

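View pics/s22b.png

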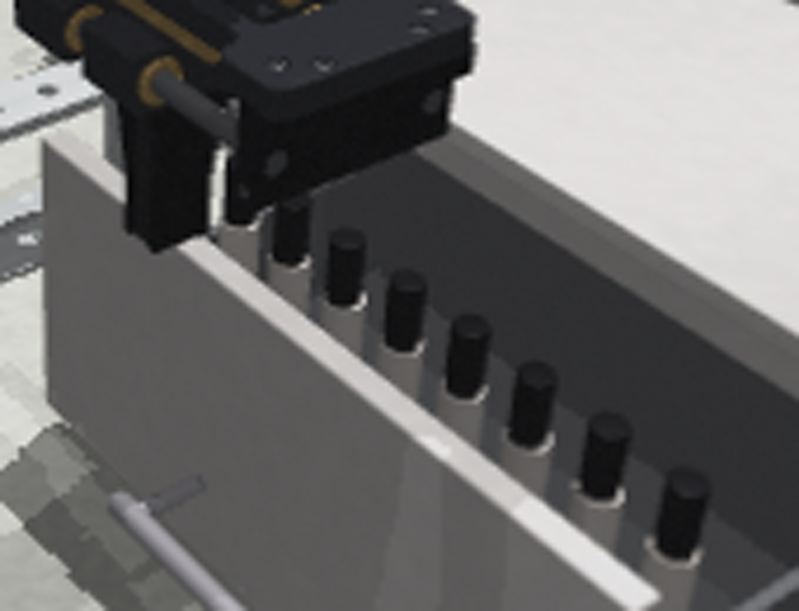

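View pics/t22.png

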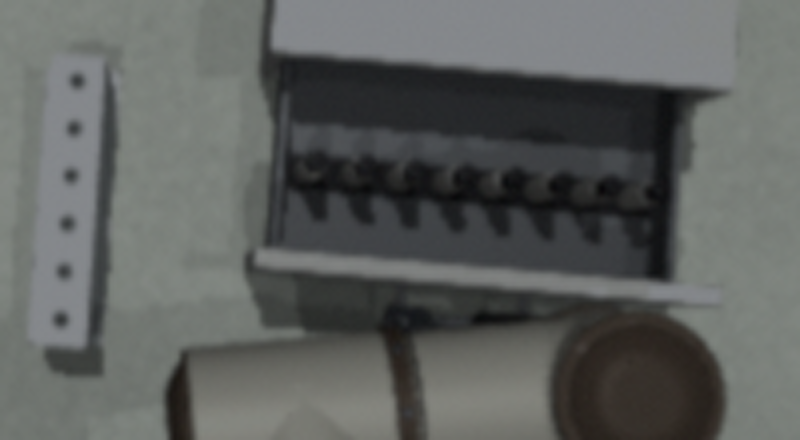

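```bash
python3 -m crank '[[1,[0.01,0,0.3],[0,0.001,-0.006]],[1,[0,0,0.3],[0,0,0]],[1,[0,0,0.3],[0,0,0]],[1,[0,0,0.15],[0,0,0]],[1,[0,0,0],[0,0,0]],[1,[0.15,0,0],[0,0,0]],[1,[0.1,0,0],[0,0,0]],[1,[0,0,0],[0,0,0]]]'
python3 -c "
from h import *
f=vial(3.5)-.081*np.array([.9967,-.0814])
plan(*f,.125,-4.7)
c=r.capture('side');crop(c,270,190,450,325,4.4,'s23')"
```

```text
time_s: 62.75
tcp_pos: [0.4106, -0.1284, 0.13]
ee_rot: [[0.997, -0.08, 0.002], [-0.08, -0.997, -0.001], [0.002, 0.001, -1.0]]
wrist_force: [-0.8, 1.0, 0.5]
gripper_width: 0.003
t 62.8 tcp [ 0.4106 -0.1284  0.13  ] yaw -4.61 tilt(tool xy of -z) [-0.0019 -0.0007] j [  4.   9. -33.   0. -48.  81.] F [-0.8  1.   0.5] w 0.003
  turn wz total 0.002  shift now [ 0.288 -0.006  0.05 ]  shift after turn [ 0.288 -0.007  0.05 ]
  tilt fix wx,wy [ 0.001 -0.002]
```

View pics/s23.png

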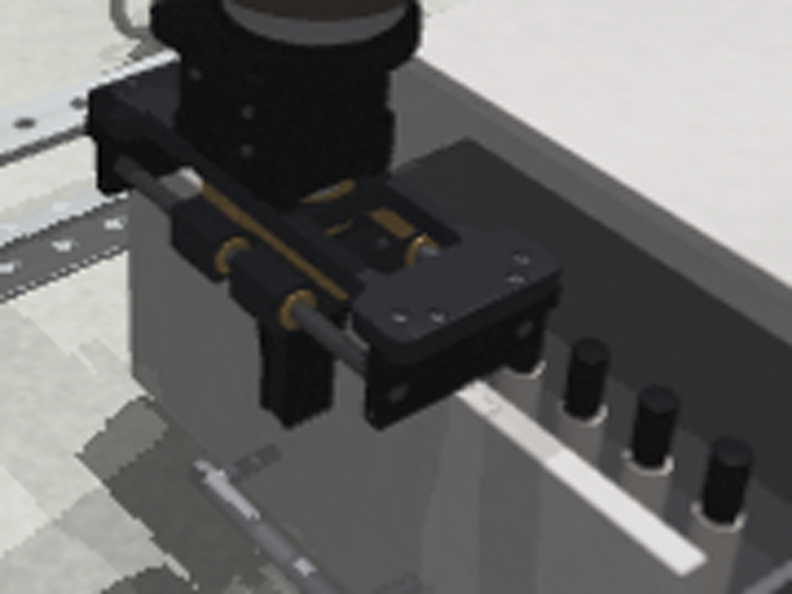

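```bash
python3 -m crank '[[1,[0.1,0,0],[0,0,0]],[1,[0.1,0,0],[0,0,0]],[1,[0.1,0,0],[0,0,0]],[1,[0.15,0,0],[0,0,0]],[1,[0.15,0,0],[0,0,0]],[1,[0.15,0,0],[0,0,0]],[1,[0.15,0,0],[0,0,0]],[1,[0.15,0,0],[0,0,0]]]'
python3 -c "
from h import *
f=vial(3.5)+(.15-.081)*np.array([.9967,-.0814])
plan(*f,.125,-4.7)
c=r.capture('side');crop(c,290,170,470,305,4.4,'s24')"
```

```text
time_s: 63.6
tcp_pos: [0.5139, -0.137, 0.1288]
ee_rot: [[0.997, -0.081, -0.002], [-0.081, -0.997, -0.001], [-0.002, 0.001, -1.0]]
wrist_force: [-1.4, -0.3, 1.6]
gripper_width: 0.007
t 63.6 tcp [ 0.5139 -0.137   0.1288] yaw -4.62 tilt(tool xy of -z) [ 0.0019 -0.0011] j [  3.  18. -20.   0. -52.  83.] F [-1.4 -0.3  1.6] w 0.007
  turn wz total 0.002  shift now [ 0.751 -0.008  0.037]  shift after turn [ 0.751 -0.009  0.038]
  tilt fix wx,wy [0.001 0.002]
```

View pics/s24.png

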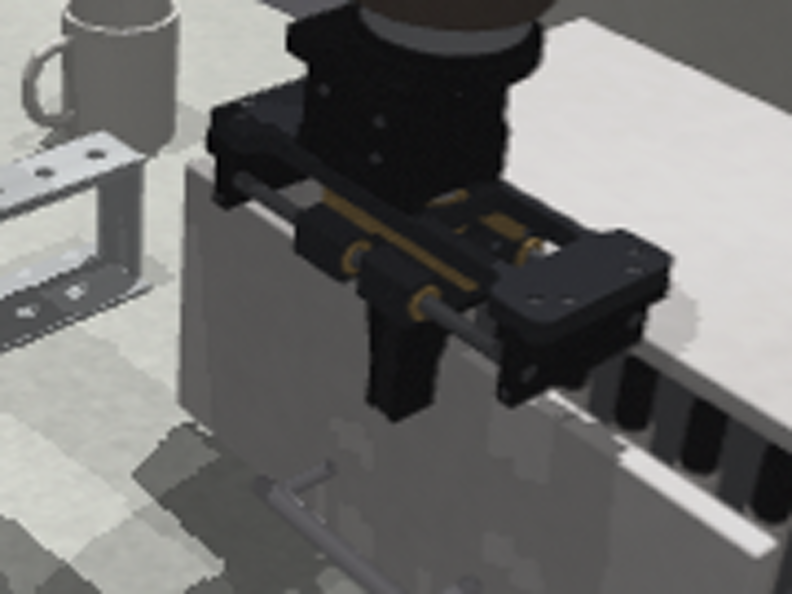

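```bash
python3 -m crank '[[1,[0.1,0,0],[0,0,0]],[1,[0.1,0,0],[0,0,0]],[1,[0.1,0,0],[0,0,0]],[1,[0.1,0,0],[0,0,0]],[1,[0,0,0],[0,0,0]],[1,[0,0,0],[0,0,0]]]'
python3 -c "
from h import *
f=vial(3.5)+(.15-.081)*np.array([.9967,-.0814])
plan(*f,.125,-4.7)"
```

```text
time_s: 64.25
tcp_pos: [0.5538, -0.14, 0.1291]
ee_rot: [[0.997, -0.08, 0.0], [-0.08, -0.997, -0.001], [0.001, 0.001, -1.0]]
wrist_force: [-0.2, 0.5, 0.5]
gripper_width: 0.007
t 64.2 tcp [ 0.5538 -0.14    0.1291] yaw -4.6 tilt(tool xy of -z) [-0.0005 -0.0007] j [  2.  22. -15.   0. -54.  83.] F [-0.2  0.5  0.5] w 0.007
  turn wz total 0.002  shift now [ 0.351 -0.006  0.041]  shift after turn [ 0.351 -0.006  0.041]
  tilt fix wx,wy [ 0.001 -0.001]
```

```bash
python3 -m crank '[[1,[0.05,0,0],[0,0,0]],[1,[0.05,0,0],[0,0,0]],[1,[0.05,0,0],[0,0,0]]]'
python3 -m crank '[[1,[0.03,0,0],[0,0,0]],[1,[0.03,0,0],[0,0,0]]]'
```

```text
time_s: 64.55
tcp_pos: [0.5653, -0.141, 0.129]
ee_rot: [[0.997, -0.081, -0.006], [-0.081, -0.997, -0.0], [-0.006, 0.001, -1.0]]
wrist_force: [-1.8, -0.5, -0.3]
gripper_width: 0.006
time_s: 64.75
tcp_pos: [0.5676, -0.1413, 0.129]
ee_rot: [[0.997, -0.081, -0.016], [-0.081, -0.997, 0.0], [-0.016, 0.001, -1.0]]
wrist_force: [-20.1, 6.1, 15.5]
gripper_width: 0.003
```

```bash
python3 -c "
from h import *
plan(.58,-.14,.125,-4.7)
c=r.capture('side');crop(c,290,150,490,300,4,'s25')
c=r.capture('wrist');cv2.imwrite('pics/w25.png',c['img'])"
```

```text
t 64.8 tcp [ 0.5676 -0.1413  0.129 ] yaw -4.65 tilt(tool xy of -z) [ 0.0159 -0.0009] j [  2.  23. -12.  -0. -56.  84.] F [-20.1   6.1  15.5] w 0.003
  turn wz total 0.001  shift now [ 0.124 -0.023  0.038]  shift after turn [ 0.123 -0.023  0.04 ]
  tilt fix wx,wy [0.001 0.02 ]
```

View pics/s25.png

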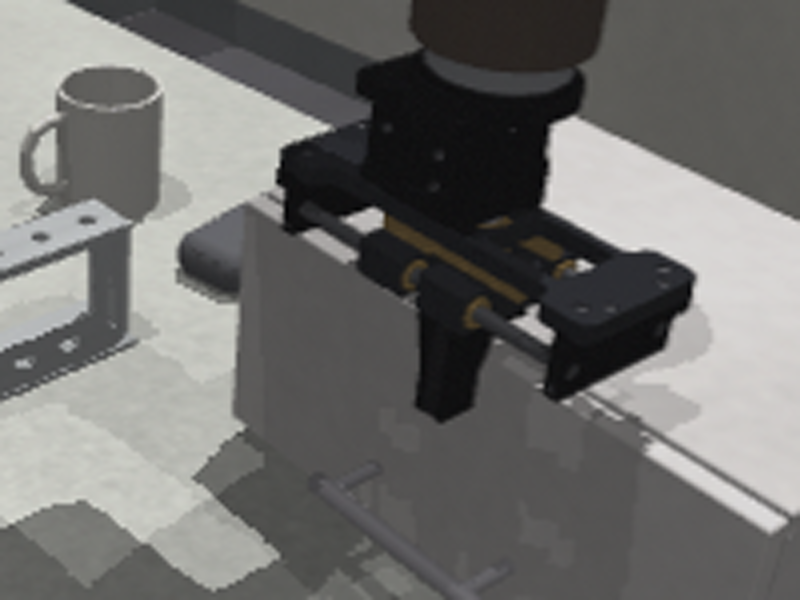

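View pics/w25.png

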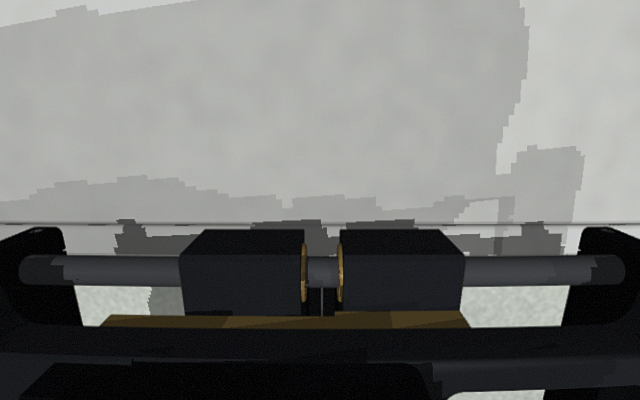

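```bash
python3 -m crank '[[1,[-0.1,0,0],[0,0,0]],[1,[-0.2,0,0],[0,0,0]],[1,[-0.3,0,0],[0,0,0]],[1,[-0.3,0,0],[0,0,0]],[1,[-0.3,0,0],[0,0,0]],[1,[0,0,-0.3],[0,0,0]],[1,[0,0,-0.3],[0,0,0]],[1,[0,0,0],[0,0,0]]]'
python3 -c "
from h import *
plan(.58,-.14,.125,-4.7)
c=r.capture('side');crop(c,290,150,490,300,4,'s26');cv2.imwrite('pics/s26f.png',c['img'])
# predict cabinet-front/panel: home panel outer face top edge corners, panel top z .164, if drawer open by q
X=np.array([.9967,-.0814]);f0=VM+(3.5-25/6)*.036*VU-.081*X
for q in (0,.005,.012):
    g=f0+(.15-q)*X; print(q,w2px(c,[list(g+s*.168*VU)+[z] for s in(-1,1) for z in(.164,.014)]).round(1).tolist())
c=r.capture('top');crop(c,340,90,490,270,4,'t26')
for q in (0,.005,.012):
    g=f0+(.15-q)*X; print(q,w2px(c,[list(g+s*.168*VU)+[z] for s in(-1,1) for z in(.164,)]).round(1).tolist())"
```

```text
time_s: 65.65
tcp_pos: [0.4579, -0.1323, 0.1938]
ee_rot: [[0.997, -0.079, 0.011], [-0.079, -0.997, -0.002], [0.012, 0.001, -1.0]]
wrist_force: [-0.1, -0.4, -0.8]
gripper_width: 0.006
t 65.7 tcp [ 0.4579 -0.1323  0.1938] yaw -4.53 tilt(tool xy of -z) [-0.0115 -0.0009] j [  4.   9. -23.   0. -58.  82.] F [-0.1 -0.4 -0.8] w 0.006
  turn wz total 0.004  shift now [ 1.215 -0.02   0.702]  shift after turn [ 1.223 -0.023  0.688]
  tilt fix wx,wy [ 0.001 -0.015]
0 [[485.7, 280.3], [466.6, 342.6], [353.8, 198.2], [350.2, 252.0]]
0.005 [[483.9, 281.5], [464.9, 343.8], [352.1, 198.8], [348.6, 252.7]]
0.012 [[481.3, 283.1], [462.6, 345.6], [349.7, 199.7], [346.4, 253.7]]
0 [[473.4, 194.2], [357.1, 184.3]]
0.005 [[473.3, 195.9], [356.9, 186.0]]
0.012 [[473.2, 198.4], [356.7, 188.5]]
```

View pics/s26.png

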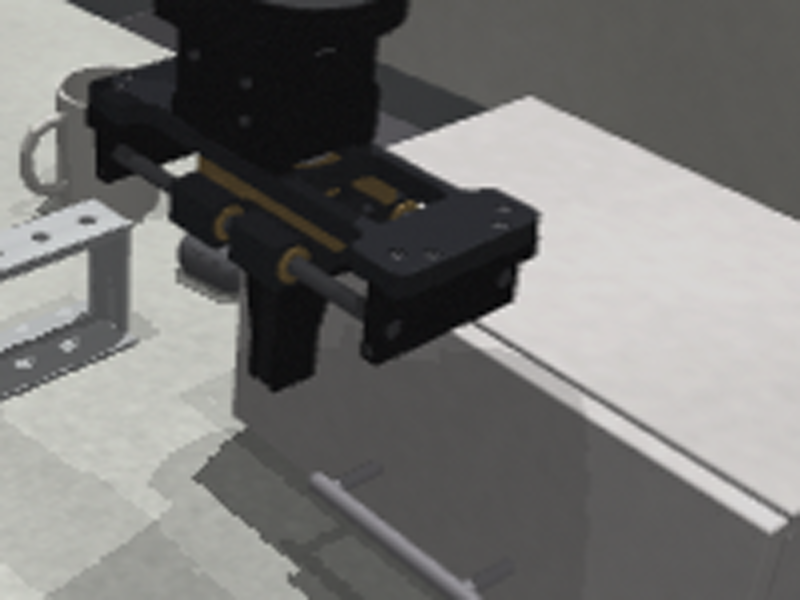

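View pics/t26.png

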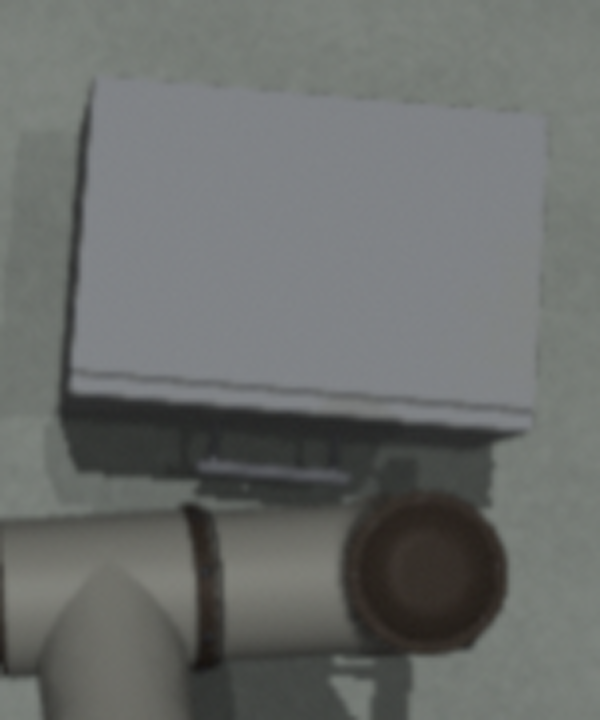

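```bash
python3 -m crank '[[1,[-0.4,0,-0.3],[0,0,0]],[1,[-0.2,0,-0.3],[0,0,0]],[1,[0,0,0],[0,0,0]],[1,[0,0,0],[0,0,0]],[1,[0,0,0],[0,0,0]]]'
python3 - <<'E'
from h import *
c=r.capture('side');crop(c,290,150,490,300,4,'s27');cv2.imwrite('pics/s27f.png',c['img']);crop(c,430,240,500,290,11,'s27z')
a=cv2.imread('pics/s25.png',0);b=cv2.imread('pics/s27.png',0)
# right-hand front corner region, pressed vs released
A=a[440:600,620:800].astype(np.float32);B_=b[440:600,620:800].astype(np.float32)
print(np.abs(A-B_).mean(),cv2.phaseCorrelate(A,B_))
E
```

```text
time_s: 66.25
tcp_pos: [0.3943, -0.127, 0.2477]
ee_rot: [[0.997, -0.081, -0.003], [-0.081, -0.997, -0.0], [-0.003, 0.001, -1.0]]
wrist_force: [0.2, -0.5, -0.2]
gripper_width: 0.001
2.5356598 ((-0.03610950620381459, 0.06790134330326225), 0.7441925676663717)
```

View pics/s27f.png

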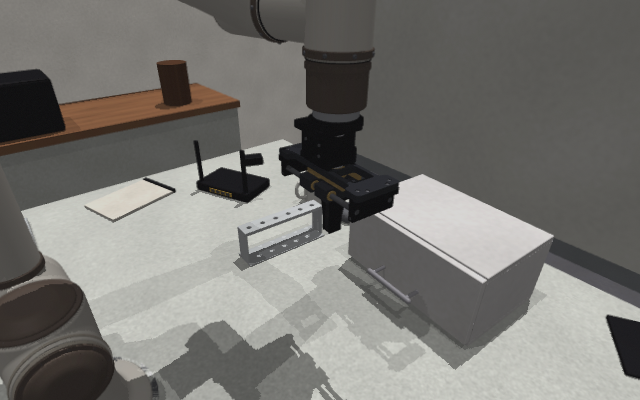

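View pics/s27z.png

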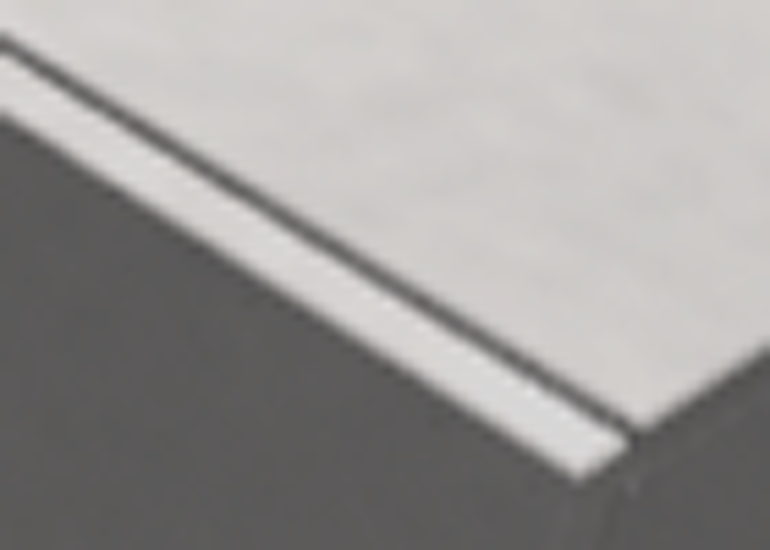

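The panel is flush with the cabinet: the dark line is only the 2 mm height step, and there's no shift between pressed and released. The stand is empty, and the router, mug and mouse are in place.

```bash
python3 -c "
from station import r
print(r.finish_job(), r.sense()['time_s'], r.sense()['wrist_force'])"
```

```text
the job is handed in; nothing more can be done
the job is handed in; nothing more can be done
```

All six sticks from the stand are in the drawer, in vials 7, 6, 5, 4, 2 and 1. I left the sticks already in vials 0 and 3 alone. I then pushed the drawer home and handed the job in at about 66 s.

**Sticks:** Each one met the rim with 5–8 N at the expected height. The pictures before closing show all eight vials filled with the grips on the rims, and the stand empty and still in place.

**Drawer:** After I backed off, the panel sat flush with the cabinet and did not spring back. The wrist force reached about 25 N at the end of the push, against the closed stop.

**Bystanders:** The router, mug and mouse look unmoved in the pictures. I did not measure their positions.

**Disagreements:**
- The wrist camera placed the stand and vials about 3 mm nearer than the other two cameras did. I used a value in between and checked it against each held stick before inserting.
- In the top view the closed panel edge appeared about 10 mm short of where I had calculated it, assuming the drawer started fully open. The side view put it within about 5 mm. I trusted the flush seam and the lack of spring-back.

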